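# Open the varnishing cupboard's window to the marker and start its fan

## Robot

A 7-joint arm with a two-finger parallel gripper is mounted at the origin on the work surface; the furniture and walls round the work are solid. World frame = base frame: x ahead of the robot, y to its left, z up, the work surface at z = 0. Lengths are in m, angles in rad, forces in N, time in s.
With the tool pointing down it reaches from about 0.35 to 0.775 m from the base axis. Payload 3.1 kg.
Tool frame: the origin (TCP) lies between the finger pads; the fingertips stand 25 mm ahead of it and the grasp point (between the pads) lies 6 mm ahead of it; z points along the fingers, y is the direction in which the jaws open and shut (so a half turn about z gives the same grasp; the last joint's range is limited). The gripper opens to 85 mm and grips with 20 to 120 N. Pads are 22 mm wide; open, the fingers measure 114 mm over their backs; the gripper's body (76 mm by 85 mm) begins 54 mm behind the grasp point. The pads swing forward as they close: fully open they stand 13 mm farther back than shut.
Start: joints at [1.091, 0.311, 0.014, 1.512, -0.004, 1.319, -0.027], TCP at [0.233, -0.498, 0.256] pointing down, gripper open.
Joint ranges: [-2.7, 2.7], [-0.3, 1.91], [-1.27, 1.3], [0.12, 2.57], [-1.44, 4.58], [0.2, 2.03], [-3.05, 3.05]. Speed limits (rad/s): [2.79, 2.79, 3.14, 3.14, 3.14, 3.14, 3.14].

## Interface

Orientations are given as a unit quaternion [w, x, y, z].
In Python, from bench import robot gives the robot as it stands.
- The arm moves only by the tool play_rows, never from a script. Its argument "increments" is a list of rows, each an object of numbers: "rx", "ry", "rz": the turn, a rotation vector about the tool's x, y, z in degrees; "tx", "ty", "tz": the shift along the tool's x, y, z in m; "grip": the finger opening in m, from 0 to 0.0854. In form: [{"rx": .., "ry": .., "rz": .., "tx": .., "ty": .., "tz": .., "grip": ..}, ...]. A call has 1 to 12 rows; each row shifts and turns the pose as measured when the row begins, along the tool's axes as they then stand; what a row does not reach is not made up. A row lasts 1/10 s, in which the tool goes at most 50 mm and 8.59 degrees, less where a joint would pass 70% of its speed; a pose out of reach is approached as far as the arm can. A call with a gripper value outside its range is refused whole. The fingers move at their own pace and stop on an object; the grip force is fixed at half the most. Time passes only in rows, so rows that do not move let the fingers close. It gives the time, the measured TCP pose, the force and the opening at its end, in the units of the state.
- robot.state(): the state, without advancing time (a new reading comes with each control period).
- robot.camera(name): name is "side" or "top" or "wrist"; returns a dict with "color" (420x560x3 uint8, red, green, blue), "fovy" (degrees; the focal length in pixels is half the picture's height over the tangent of half this angle, whatever the lens; pixels are square), "cx", "cy" (the principal point, pixels), "view" (4x4, takes a point from world to camera coordinates). Camera axes: x right, y down, z forward; pixel columns grow to the right and rows downward; lengths in m; the calibration is good to about 2 mm. A picture is of the moment at which its call begins. There is no depth.
- robot.finish_job(): hands the job in, once; it reports no verdict.
Trained networks look in the newest picture that a camera, given by its name, has taken for a name from the list of things; names that differ only in an ending like _2 or _b are one class to them, and where a whole thing is asked for, a point or a joint stands for the part that bears it (a point fixed in the world has none). Each returns a list of dicts, best first, with "score" (0 to 1); they miss things now and then, are a little off and sometimes report something else, mostly with a low value. They report only what shows in the picture. A call takes as long as a camera call.
- robot.recognise(label, camera): "position" ([column, row] in pixels, amid what is visible of it).
- robot.trace(label, camera): "region" (420x560 bool, what is visible of it) and "position" ([column, row] in pixels, amid what is visible of it).
The state is a dict: "clock": time; "q": joint angles; "joint_vel": joint speeds; "joint_torque": joint torques, N m; "position": TCP position; "eef_rot": TCP orientation; "force": force on the tool from outside, world axes, zero at the start; "wrist_torque": the same for the moment, N m; "grip_width": finger opening in m.
Only numpy, scipy, OpenCV 4.12 (cv2) and the standard library are available. Lean on these libraries where they do the work, as an engineer would, in place of code of your own. Each camera call takes 0.05 s, during which the arm holds its last target. There are 200 camera calls.

## Task

Get the varnishing cupboard ready: with the fingers beneath the lip of its sliding window, gently push the window up until the top of the lip is level with the point of the marker clipped to the cupboard's right-hand post, and leave it there. Then press the fan button on the switch box beside the cupboard all the way down and let it come up again. Only push, do not grip the window or anything else, and leave the marker, the stones, the mug and the red paint bottle where they are.

Things in the scene. Friction and masses are not known exactly. Their poses are not given: they have to be found in the camera images.
- cupboard: plywood and white cupboard fixed to the table, 110 mm deep (x), 260 mm wide (y), 310 mm tall; origin under its centre, x axis pointing away from the robot into the cupboard (front is its -x side), y to the left, z up. It turns up to 0.12 rad about z. An aluminium post (to x = -73 mm) stands at each end of its front, y = -130 to -108 and 108 to 130 mm; a sill 68 mm high closes the front below the window
- sash (a joint): height of the cupboard's glass window above its closed position, m, 0 to 0.125, slides straight up. Counterweighted: it stays where it is left and takes about 2 to 4 N (plus light damping, 12 N s/m) to move either way, so fingers that slide down or rub along the lip as they leave can drag it: back away from the lip instead; moving mass about 0.4 kg
- lip_under (a point): middle of the lower front edge of the window's lip, the edge nearest the robot. The lip is a level aluminium rail 206 mm long (y), 14 mm thick, edges rounded 4 mm, sticking out 50 mm in front of the window; it is free beneath (74 to 99 mm above the table at the start). Axes as the cupboard's
- lip_top (a point): middle of the upper front edge of the lip, 14 mm above lip_under
- marker_point (a point): point of the marker: a dark steel clip 42x23x26 mm with a wedge pointing left, towards the right-hand end of the lip (5 mm beside it when level), clamped on the front of the right-hand (-y) post as far forward as the lip. It is 55 to 117 mm above the top of the lip of the closed window. Axes as the cupboard's
- switch_box: grey box fixed to the table, 75 x 70 x 45 mm high, beside the cupboard's front to its left or right; origin under its centre. The fan button is in the middle of its top
- fan_button (a joint): how far the fan button is pressed, m, 0 (up) to 0.006 (fully down); a spring pushes it back, about 5 N when fully down
- fan_button_top (a point): centre of the top of the white round fan button, 30 mm in diameter; pressed straight down
- paint_mug: black water mug with a pale rim, 82 mm wide, 88 mm tall, origin under its centre; stands on the other side of the cupboard's front from the switch box; leave it alone
- stone_toadcap: red white-dotted stone, 35x41x19 mm, inside the cupboard; leave it alone
- stone_dotted_c: small red white-dotted stone, 23x32x15 mm, inside the cupboard; leave it alone
- stone_chick_blue: blue stone, 36x44x20 mm, on the table in front of the cupboard; leave it alone
- ladybird_yellow_a: yellow ladybird stone, 27x34x16 mm, on the table in front of the cupboard; leave it alone
- paint_red: red paint bottle, 43 mm wide, 114 mm tall, on the left of the table; leave it alone

How it is judged:
On the way, in this order (a step that is already met when the one before it is completed fails the run):
1. the top of the lip is level with the marker's point (within 7 mm) and the window at rest, the button not yet pressed (z of lip_top in the frame of marker_point between -0.007 and 0.007 m and velocity of joint sash between -0.004 and 0.004 m/s and contact force between the fingers and sash below 0.3 N and value of joint fan_button below 0.0015 m), for 0.3 s.
2. the fan button is pressed down (value of joint fan_button above 0.0045 m), for 0.05 s.
At the end, for the whole second after the job is handed in: the top of the window's lip is within 7 mm of the height of the marker's point, at rest, and the fan button is up again after having been pressed (at least 4.5 of its 6 mm) (z of lip_top in the frame of marker_point between -0.007 and 0.007 m and value of joint fan_button below 0.0015 m and velocity of joint sash between -0.004 and 0.004 m/s); the robot touches nothing.
It fails at once if the window is gripped or pushed hard (over 30 N) (contact force between the fingers and sash above 30 N).
It fails at once if the fan button is pressed before the window is at the marker (value of joint fan_button above 0.003 m and (z of lip_top in the frame of marker_point above 0.012 m or z of lip_top in the frame of marker_point below -0.012 m)).
It fails at once if the marker is shifted by more than 4 mm (distance of marker_point from where it was at the start of the episode above 0.004 m).
It fails at once if a stone, the mug or the red paint bottle is lifted or shifted by more than 15 mm (distance of any of paint_mug, stone_toadcap, stone_dotted_c, stone_chick_blue, ladybird_yellow_a, paint_red from where it was at the start of the episode above 0.015 m).
It also fails if it takes over 56 s, if anything falls off the work surface, if the arm or the gripper's body presses on something with over 40 N, if the wrist force passes 120 N, or if a joint passes its speed limit or range.

## Working session

There is one attempt and no reset: what is moved stays moved. The work goes in short steps, Python scripts to look and compute and a tool call to move; the robot and the scene stay as the last step left them, time stands still between calls to the robot, and variables do not carry over. Pictures are saved under pics/ and viewed, about 8 in all and at most 12, crops included, and the job is handed in when it is done.

Besides the shell and the picture viewer there is one more tool, called after "Call:" in YAML: its name, and indented under it one key for each argument. play_rows: Moves the arm, as the interface text tells. Its arguments: {"type":"object","properties":{"increments":{"type":"array","items":{"type":"object","properties":{"rx":{"type":"number"},"ry":{"type":"number"},"rz":{"type":"number"},"tx":{"type":"number"},"ty":{"type":"number"},"tz":{"type":"number"},"grip":{"type":"number"}}}}},"required":["increments"]}

```bash
mkdir -p pics; ls; cat > h.py <<'E'
from bench import robot
import numpy as np, cv2
def K(c):
    f=c["color"].shape[0]/2/np.tan(np.radians(c["fovy"])/2); return f,c["cx"],c["cy"]
def ray(c,p):
    f,cx,cy=K(c); V=np.array(c["view"]); R,t=V[:3,:3],V[:3,3]
    d=R.T@np.array([(p[0]-cx)/f,(p[1]-cy)/f,1]); return -R.T@t,d/np.linalg.norm(d)
def proj(c,P):
    f,cx,cy=K(c); V=np.array(c["view"]); q=V[:3,:3]@np.array(P)+V[:3,3]; return [cx+f*q[0]/q[2],cy+f*q[1]/q[2]]
def atz(c,p,z):
    o,d=ray(c,p); return o+d*(z-o[2])/d[2]
def tri(cps):
    A=np.zeros((3,3));b=np.zeros(3);rs=[ray(c,p) for c,p in cps]
    for o,d in rs:
        M=np.eye(3)-np.outer(d,d);A+=M;b+=M@o
    X=np.linalg.solve(A,b); return X,[np.linalg.norm((np.eye(3)-np.outer(d,d))@(X-o)) for o,d in rs]
def save(c,n): cv2.imwrite(f"pics/{n}.png",c["color"][:,:,::-1])
E
python3 - <<'E'
from h import *
np.set_printoptions(precision=3,suppress=True)
s=robot.state();print(s)
C={n:robot.camera(n) for n in("side","top")}
for n,c in C.items():
    save(c,n+"0"); print(n,c["fovy"],c["cx"],c["cy"],np.linalg.inv(c["view"])[:3])
for l in["marker_point","lip_under","lip_top","fan_button_top","switch_box","paint_mug","cupboard","stone_chick_blue","ladybird_yellow_a","paint_red"]:
    r={}
    for n in C:
        x=robot.recognise(l,n)[:2]; r[n]=x; print(l,n,[(np.round(a["position"],1),round(a["score"],2)) for a in x])
    if r["side"] and r["top"]: print("   ",*tri([(C[n],r[n][0]["position"]) for n in C]))
E
```

```text
pics
{'clock': 0.0, 'q': array([ 1.091,  0.312,  0.014,  1.513, -0.004,  1.319, -0.027]), 'joint_vel': array([-0.   ,  0.   ,  0.002,  0.   , -0.   , -0.001,  0.   ]), 'joint_torque': array([  0.   , -37.991,   0.146, -23.059,   0.012,   0.014,   0.   ]), 'position': array([ 0.233, -0.498,  0.255]), 'eef_rot': array([-0.001,  0.976,  0.217, -0.   ]), 'force': array([-0.164, -0.542, -0.063]), 'wrist_torque': array([ 0.04 ,  0.037, -0.027]), 'grip_width': 0.08523398385870572}
side 50.94797317945961 280.52609341712656 209.0532486499879 [[ 0.896 -0.377  0.236  0.281]
 [-0.445 -0.747  0.494 -0.404]
 [-0.01  -0.547 -0.837  0.883]]
top 45.85366626360522 282.24372400878593 212.72784153045163 [[-0.017 -0.778  0.629 -0.189]
 [-1.     0.006 -0.019  0.047]
 [ 0.011 -0.629 -0.778  0.95 ]]
marker_point side [(array([339.8, 257.2]), 0.74)]
marker_point top [(array([358.3, 176.7]), 0.9), (array([146.8, 285.8]), 0.18)]
    [ 0.523 -0.133  0.189] [np.float64(0.0009909787784347095), np.float64(0.0009909787784346657)]
lip_under side [(array([316.8, 214.4]), 0.62)]
lip_under top [(array([295.3, 179.8]), 
[... 1043 characters left out ...]
  0.194] [np.float64(0.0004205402564069957), np.float64(0.0004205402564071122)]
stone_chick_blue side [(array([264.2, 241.7]), 0.72)]
stone_chick_blue top [(array([269.5, 252.7]), 0.63), (array([360., 174.]), 0.58)]
    [0.457 0.054 0.003] [np.float64(0.0016733220590586892), np.float64(0.001673322059058659)]
ladybird_yellow_a side [(array([279.6, 276.3]), 0.55)]
ladybird_yellow_a top [(array([381.3, 246.8]), 0.65)]
    [ 0.384 -0.141  0.183] [np.float64(0.037144355482731706), np.float64(0.037144355482731616)]
paint_red side [(array([174.6, 167.4]), 0.89)]
paint_red top [(array([148.8, 289.2]), 0.84)]
    [0.338 0.305 0.053] [np.float64(0.0026007392106610627), np.float64(0.00260073921066097)]
```

```bash
python3 - <<'E'
import cv2
for n,(x,y,w,h) in {"side":(230,130,200,150),"top":(200,120,200,150)}.items():
    i=cv2.imread(f"pics/{n}0.png"); cv2.imwrite(f"pics/{n}0c.png",cv2.resize(i[y:y+h,x:x+w],(800,600),interpolation=cv2.INTER_CUBIC))
E
```

```text
(no output)
```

View pics/side0.png

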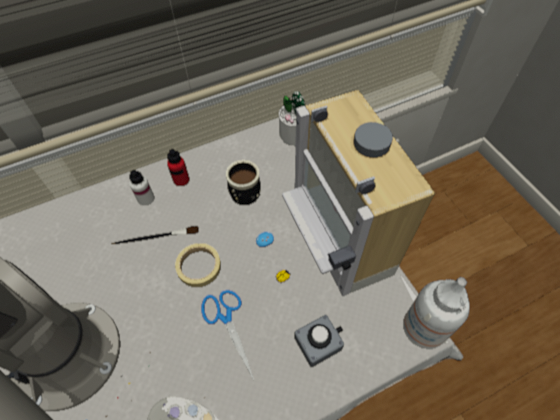

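View pics/top0c.png

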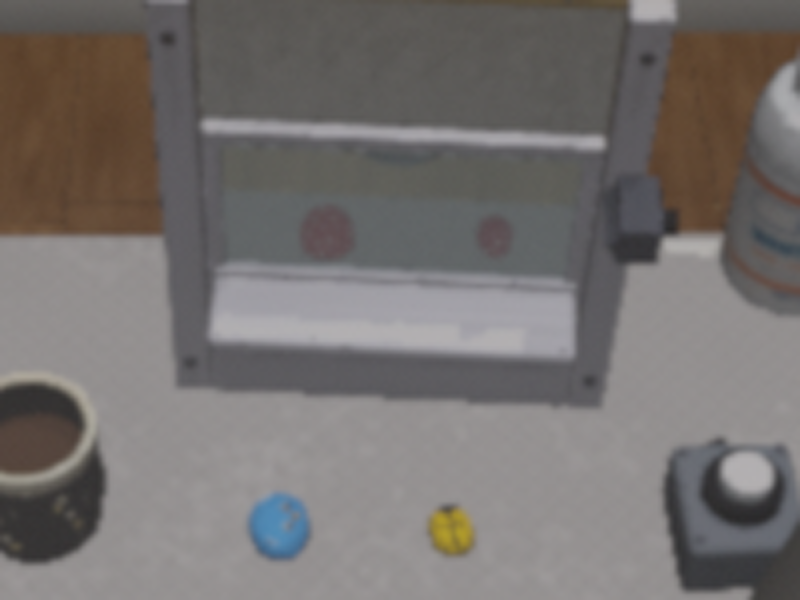

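View pics/side0c.png

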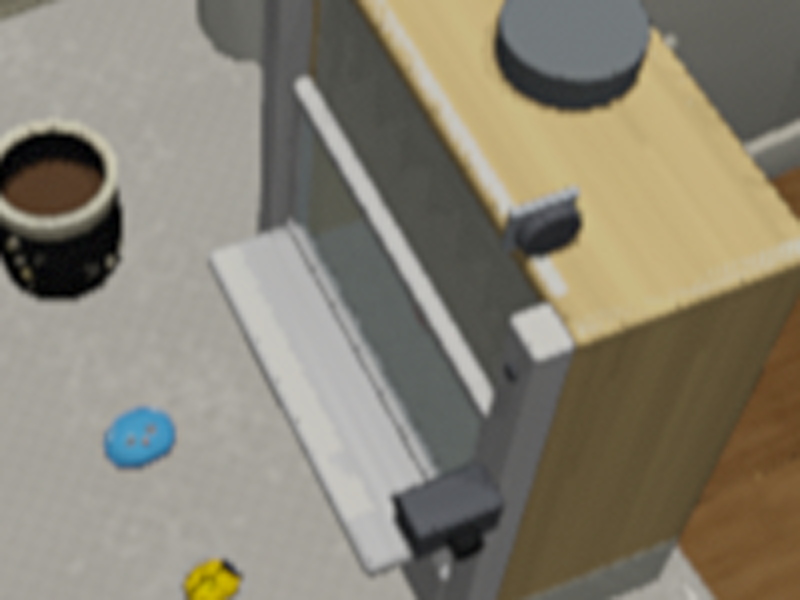

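The top crop shows the cupboard's front foot line at crop (178,385)–(602,405), the lip with its front edge from (210,340) to (575,357), and the marker on the right post. The switch box is on the right with its button at full-image (387,239), and the mug is on the left. The side view agrees. The stones lie in front of the cupboard.

```bash
python3 - <<'E'
from h import *
np.set_printoptions(precision=4,suppress=True)
T=robot.camera("top");S=robot.camera("side")
t=lambda x,y:(200+x/4,120+y/4); s=lambda x,y:(230+x/4,130+y/4)
L=atz(T,t(178,385),0);R=atz(T,t(602,405),0);print("feet",L,R,np.linalg.norm(L-R))
d=(L-R)/np.linalg.norm(L-R);yaw=np.arctan2(-d[0],d[1]);print("yaw",yaw)
ex=np.array([d[1],-d[0],0]);O=(L+R)/2+ex*.073;print("origin",O)
print("lip L",tri([(T,t(210,340)),(S,s(210,258))]),"lip R",tri([(T,t(575,355)),(S,s(372,572))]))
for z in(.095,.1,.105,.11,.115):
  print(z,atz(T,t(210,340),z),atz(T,t(575,355),z),atz(S,s(210,258),z),atz(S,s(372,572),z))
print("marker leftish corner top", tri([(T,t(615,255)),(S,s(398,500))]))
for l in["stone_chick_blue","ladybird_yellow_a"]:
  p=robot.recognise(l,"side")[0]["position"];print(l,atz(S,p,.01))
print("yellow top",atz(T,t(452,530),.01))
for l in["marker_point","lip_top","fan_button_top"]:
  for n,c in(("top",T),("side",S)):
    m=robot.trace(l,n)
    if m:
      r=m[0]["region"];v,u=np.where(r);print(l,n,m[0]["score"],u.min(),u.max(),v.min(),v.max(),r.sum())
E
```

```text
feet [0.5687 0.1158 0.    ] [ 0.551  -0.1421  0.    ] 0.2585346195772117
yaw -0.06850392945438796
origin [ 0.6327 -0.0181  0.    ]
lip L (array([0.5227, 0.0917, 0.0974]), [np.float64(0.00035101598979172714), np.float64(0.000351015989791907)]) lip R (array([ 0.5091, -0.1111,  0.099 ]), [np.float64(0.0001707983844423386), np.float64(0.00017079838444242318)])
0.095 [0.5251 0.092  0.095 ] [ 0.5125 -0.1118  0.095 ] [0.5232 0.0928 0.095 ] [ 0.5101 -0.1098  0.095 ]
0.1 [0.5209 0.0917 0.1   ] [ 0.5084 -0.1109  0.1   ] [0.5216 0.0897 0.1   ] [ 0.5087 -0.1117  0.1   ]
0.105 [0.5167 0.0915 0.105 ] [ 0.5043 -0.1099  0.105 ] [0.5201 0.0865 0.105 ] [ 0.5072 -0.1135  0.105 ]
0.11 [0.5125 0.0912 0.11  ] [ 0.5002 -0.109   0.11  ] [0.5185 0.0834 0.11  ] [ 0.5058 -0.1154  0.11  ]
0.115 [0.5084 0.0909 0.115 ] [ 0.4961 -0.1081  0.115 ] [0.517  0.0802 0.115 ] [ 0.5043 -0.1173  0.115 ]
marker leftish corner top (array([ 0.5087, -0.1208,  0.1854]), [np.float64(0.0029696696512592977), np.float64(0.00296966965125935)])
stone_chick_blue [0.4529 0.0515 0.01  ]
ladybird_yellow_a [ 0.4558 -0.2007  0.01  ]
yellow top [ 0.4534 -0.0447  0.01  ]
marker_point top 0.6 351 370 163 185 351
marker_point side 0.73 329 354 247 269 452
lip_top top 0.92 250 351 150 211 5551
lip_top side 0.78 283 352 150 274 4067
fan_button_top top 0.66 250 351 149 211 5615
fan_button_top side 0.6 311 327 326 343 243
```

Call:
play_rows:
  increments:
    - {"tx":0.029,"ty":-0.032,"grip":0}
    - {"tx":0.029,"ty":-0.032,"grip":0}
    - {"tx":0.029,"ty":-0.032,"grip":0}
    - {"tx":0.029,"ty":-0.032,"grip":0}
    - {"tx":0.029,"ty":-0.032,"grip":0}
    - {"tx":0.029,"ty":-0.032,"grip":0}
    - {"tx":0.029,"ty":-0.032,"grip":0}
    - {"tx":0.029,"ty":-0.032,"grip":0}
    - {"tx":0.029,"ty":-0.032,"grip":0}
    - {"tx":0.029,"ty":-0.032,"grip":0}
    - {"tx":0.029,"ty":-0.032,"grip":0}
    - {"tx":0.029,"ty":-0.032,"grip":0}

```text
invalid input at $.increments[0]: expected keys rx, ry, rz, tx, ty, tz, grip
```

Call:
play_rows:
  increments:
    - {"rz":7,"grip":0}
    - {"rz":7,"grip":0}
    - {"rz":7,"grip":0}
    - {"rz":7,"grip":0}
    - {"rz":1,"grip":0}
    - {"grip":0}

```text
invalid input at $.increments[0]: expected keys rx, ry, rz, tx, ty, tz, grip
```

```bash
cat > st.py <<'E'
from h import *
from scipy.spatial.transform import Rotation as Ro
np.set_printoptions(precision=3,suppress=True)
s=robot.state();R=Ro.from_quat(np.roll(s["eef_rot"],-1)).as_matrix()
print("t",s["clock"],"q",s["q"],"p",s["position"],"tip",s["position"]+.025*R[:,2],"F",s["force"],"g",s["grip_width"]);print(R)
E
python3 st.py
```

```text
t 1.6 q [ 1.091  0.311  0.014  1.511 -0.004  1.319 -0.027] p [ 0.233 -0.498  0.256] tip [ 0.233 -0.498  0.231] F [ 0.987 -1.434  0.193] g 0.08561600351121149
[[ 0.906  0.424  0.   ]
 [ 0.424 -0.906 -0.   ]
 [-0.     0.    -1.   ]]
```

Call:
play_rows:
  increments:
    - {"rx":0,"ry":0,"rz":0,"tx":0.029,"ty":-0.032,"tz":0,"grip":0}
    - {"rx":0,"ry":0,"rz":0,"tx":0.029,"ty":-0.032,"tz":0,"grip":0}
    - {"rx":0,"ry":0,"rz":0,"tx":0.029,"ty":-0.032,"tz":0,"grip":0}
    - {"rx":0,"ry":0,"rz":0,"tx":0.029,"ty":-0.032,"tz":0,"grip":0}
    - {"rx":0,"ry":0,"rz":0,"tx":0.029,"ty":-0.032,"tz":0,"grip":0}
    - {"rx":0,"ry":0,"rz":0,"tx":0.029,"ty":-0.032,"tz":0,"grip":0}
    - {"rx":0,"ry":0,"rz":0,"tx":0.029,"ty":-0.032,"tz":0,"grip":0}
    - {"rx":0,"ry":0,"rz":0,"tx":0.029,"ty":-0.032,"tz":0,"grip":0}
    - {"rx":0,"ry":0,"rz":0,"tx":0.029,"ty":-0.032,"tz":0,"grip":0}
    - {"rx":0,"ry":0,"rz":0,"tx":0.029,"ty":-0.032,"tz":0,"grip":0}
    - {"rx":0,"ry":0,"rz":0,"tx":0.029,"ty":-0.032,"tz":0,"grip":0}
    - {"rx":0,"ry":0,"rz":0,"tx":0.029,"ty":-0.032,"tz":0,"grip":0}

```text
clock: 2.8
position: [0.3913, 0.007, 0.255]
eef_rot: [0.006, 0.978, 0.209, 0.002]
force: [0.9, 0.0, 0.3]
grip_width: -0.0001
```

Call:
play_rows:
  increments:
    - {"rx":0,"ry":0,"rz":7,"tx":0,"ty":0,"tz":0,"grip":0}
    - {"rx":0,"ry":0,"rz":7,"tx":0,"ty":0,"tz":0,"grip":0}
    - {"rx":0,"ry":0,"rz":7,"tx":0,"ty":0,"tz":0,"grip":0}
    - {"rx":0,"ry":0,"rz":7,"tx":0,"ty":0,"tz":0,"grip":0}
    - {"rx":0,"ry":0,"rz":1,"tx":0,"ty":0,"tz":0,"grip":0}
    - {"rx":0,"ry":0,"rz":0,"tx":0,"ty":0,"tz":0,"grip":0}

```text
clock: 3.4
position: [0.3928, 0.017, 0.2566]
eef_rot: [0.004, 0.999, -0.042, 0.006]
force: [-0.6, 0.6, -0.7]
grip_width: -0.0
```

```bash
python3 st.py
```

```text
t 3.4 q [ 0.471 -0.003 -0.558  1.881  0.007  1.253 -1.744] p [0.393 0.017 0.257] tip [0.393 0.017 0.232] F [-0.56   0.558 -0.669] g -1.2792987476540633e-05
[[ 0.996 -0.084  0.011]
 [-0.084 -0.996 -0.008]
 [ 0.012  0.007 -1.   ]]
```

Call:
play_rows:
  increments:
    - {"rx":0,"ry":8,"rz":0,"tx":0,"ty":0,"tz":0,"grip":0}
    - {"rx":0,"ry":8,"rz":0,"tx":0,"ty":0,"tz":0,"grip":0}
    - {"rx":0,"ry":8,"rz":0,"tx":0,"ty":0,"tz":0,"grip":0}
    - {"rx":0,"ry":8,"rz":0,"tx":0,"ty":0,"tz":0,"grip":0}
    - {"rx":0,"ry":8,"rz":0,"tx":0,"ty":0,"tz":0,"grip":0}
    - {"rx":0,"ry":8,"rz":0,"tx":0,"ty":0,"tz":0,"grip":0}

```text
clock: 4.0
position: [0.4359, 0.0113, 0.239]
eef_rot: [0.036, 0.941, -0.045, 0.334]
force: [1.4, -2.4, -0.3]
grip_width: -0.0
```

```bash
python3 st.py
```

```text
t 4.0 q [-0.11  -0.296 -0.126  2.365  0.479  0.474 -2.272] p [0.436 0.011 0.239] tip [0.452 0.009 0.22 ] F [ 1.443 -2.431 -0.259] g -1.7295384025661358e-05
[[ 0.772 -0.109  0.626]
 [-0.061 -0.993 -0.098]
 [ 0.632  0.037 -0.774]]
```

```bash
cat > kin.py <<'E'
import numpy as np, itertools
from scipy.spatial.transform import Rotation as Ro
from scipy.optimize import least_squares
D=[([1.091,.311,.014,1.511,-.004,1.319,-.027],[.233,-.498,.256],[-.0,.976,.217,0]),
([.471,-.003,-.558,1.881,.007,1.253,-1.744],[.393,.017,.257],[.004,.999,-.042,.006]),
([-.11,-.296,-.126,2.365,.479,.474,-2.272],[.436,.011,.239],[.036,.941,-.045,.334])]
def fk(q,P,sg):
    d1,d3,d5,L,e1,e2,e3,off,b=P; E=Ro.from_euler
    R=E('z',sg[0]*q[0]);p=np.array([0,0,d1])
    R=R*E('y',q[1]);p=p+R.apply([0,e1,0]);R=R*E('z',sg[1]*q[2]);p=p+R.apply([e2,0,d3])
    R=R*E('y',q[3]);R=R*E('z',sg[2]*q[4]);p=p+R.apply([e3,0,d5])
    R=R*E('y',q[5]);p=p+R.apply([0,0,L]);R=R*E('z',sg[3]*q[6]+off)
    return p,R
def fit():
  best=None
  for sg in itertools.product([-1,1],[-1,1],[-1,1],[-1,1]):
   for off in(0,1.57,3.14,-1.57):
    def res(P):
        r=[]
        for q,p,o in D:
            a,R=fk(q,P,sg); r+=list((a-p)*5)+list((R.inv()*Ro.from_quat(np.roll(o,-1))).as_rotvec())
        return np.r_[r,.02*np.array(P[4:7]),.02*P[8],.01*(P[0]-.3)]
    f=least_squares(res,[.3,.42,.4,.25,0,0,0,off,0])
    if best is None or f.cost<best[0]: best=(f.cost,f.x,sg)
  return best
if __name__=="__main__":
  np.set_printoptions(precision=4,suppress=True); b=fit();print(b)
  for q,p,o in D: a,R=fk(q,b[1],b[2]);print(a-p,(R.inv()*Ro.from_quat(np.roll(o,-1))).magnitude())
E
python3 kin.py
```

```text
(np.float64(5.7061601005525046e-06), array([ 0.2527,  0.4662,  0.4177,  0.3341, -0.0174,  0.0025,  0.0017,
        1.5709,  0.    ]), (-1, -1, -1, -1))
[-0.0002 -0.0001  0.0002] 0.0011277499772201118
[ 0.      0.0002 -0.0003] 0.001440428273444311
[-0.      0.      0.0001] 0.001187427787984589
```

```bash
cat > ik.py <<'E'
from kin import *
_,P,SG=fit()
lo=np.array([-2.7,-.3,-1.27,.12,-1.44,.2,-3.05])+.03;hi=np.array([2.7,1.91,1.3,2.57,4.58,2.03,3.05])-.03
def target(C,th,yaw=-.0685,w=.011,a=.008):
    z=np.array([np.sin(th)*np.cos(yaw),np.sin(th)*np.sin(yaw),-np.cos(th)]);x=np.array([np.cos(th)*np.cos(yaw),np.cos(th)*np.sin(yaw),np.sin(th)])
    return C-w*x-a*z, Ro.from_matrix(np.c_[x,np.cross(z,x),z])
def ik(p,R,q0):
    f=least_squares(lambda q:np.r_[(fk(q,P,SG)[0]-p)*5,(fk(q,P,SG)[1].inv()*R).as_rotvec(),1e-3*(q-q0)],np.clip(q0,lo,hi),bounds=(lo,hi))
    a,Rr=fk(f.x,P,SG);return f.x,np.linalg.norm(a-p)*1e3,np.degrees((Rr.inv()*R).magnitude())
E
python3 - <<'E'
from ik import *
np.set_printoptions(precision=2,suppress=True)
q0=np.array([-.11,-.296,-.126,2.365,.479,.474,-2.272])
for z in(.09,.175):
  for th in(35,40,45,50,55,60,70,80):
    p,R=target(np.array([.516,-.01,z]),np.radians(th))
    print(z,th,*ik(p,R,q0))
E
```

```text
0.09 35 [ 0.61  0.23 -0.73  2.34  1.39  0.23 -3.02] 2.292344162996276 1.7189596789665331
0.09 40 [ 0.69  0.24 -0.81  2.34  1.42  0.23 -3.02] 8.18851320541535 6.134278080879355
0.09 45 [ 0.79  0.25 -0.9   2.34  1.45  0.23 -3.02] 14.07059461233882 10.531694806343584
0.09 50 [ 0.92  0.27 -1.02  2.34  1.5   0.23 -3.02] 19.92221730935142 14.900161033422155
0.09 55 [ 1.13  0.4  -1.24  2.35  1.63  0.31 -3.02] 23.643523131083832 19.311259613229694
0.09 60 [ 1.15  0.4  -1.24  2.35  1.66  0.28 -3.02] 27.96701105572867 23.72196455162483
0.09 70 [ 1.19  0.43 -1.24  2.34  1.74  0.24 -3.02] 35.25879469952565 32.70055696404381
0.09 80 [ 1.24  0.56 -1.24  2.32  1.94  0.23 -3.02] 39.81996394430631 41.819008249040756
0.175 35 [-0.06 -0.02 -0.01  2.29  0.29  0.28 -1.97] 0.0001713691634418559 0.0001849698172441672
0.175 40 [-1.07 -0.12  0.95  2.4   1.05  0.23 -2.69] 0.0029175026307081756 0.0010386005731266076
0.175 45 [-1.11 -0.15  0.98  2.43  1.39  0.23 -3.02] 3.3313975641745985 2.38671914543238
0.175 50 [-1.09 -0.17  0.96  2.44  1.42  0.23 -3.02] 9.440509353205256 6.753783463375104
0.175 55 [-1.09 -0.2   0.97  2.44  1.45  0.23 -3.02] 15.542126745404053 11.10107630383213
0.175 60 [-1.11 -0.24  1.    2.45  1.5   0.23 -3.02] 21.61819971143558 15.416268340392323
0.175 70 [-1.08 -0.27  0.97  2.46  1.55  0.23 -3.02] 33.209223986964105 24.03772030518852
0.175 80 [-1.01 -0.27  0.89  2.46  1.56  0.23 -3.02] 44.299460540240446 32.80471948287735
```

```bash
python3 - <<'E'
from ik import *
np.set_printoptions(precision=2,suppress=True)
rng=np.random.default_rng(0)
for roll in(0,90,180,-90):
  for th in(50,65,80):
    sols={}
    for z in(.09,.18):
      p,R=target(np.array([.516,-.01,z]),np.radians(th)); R=R*Ro.from_euler('z',roll,degrees=True)
      best=[]
      for k in range(14):
        q,e,a=ik(p,R,np.r_[rng.uniform(-1,1),rng.uniform(0,1),rng.uniform(-.8,.8),rng.uniform(1,2.3),rng.uniform(-1.4,4.5),rng.uniform(.3,1.2),rng.uniform(-3,3)])
        if e<1 and a<.5: best.append(q)
      best.sort(key=lambda q:abs(q[2])+.3*abs(q[6]))
      print(roll,th,z,len(best),*best[:2])
E
```

```text
0 50 0.09 7 [ 0.96  0.64 -1.24  2.54  2.36  0.87  2.49] [ 0.96  0.64 -1.24  2.54  2.36  0.87  2.49]
0 50 0.18 7 [ 0.07 -0.03 -0.17  2.5   2.56  0.24  2.03] [-0.28 -0.04  0.17  2.51  2.51  0.24  2.07]
0 65 0.09 0
0 65 0.18 0
0 80 0.09 0
0 80 0.18 0
90 50 0.09 10 [ 0.96  0.64 -1.24  2.54  2.36  0.87  0.92] [ 0.96  0.64 -1.24  2.54  2.36  0.87  0.92]
90 50 0.18 12 [-0.06 -0.03 -0.04  2.51  2.54  0.24  0.47] [-0.17 -0.03  0.06  2.51  2.53  0.24  0.49]
90 65 0.09 0
90 65 0.18 0
90 80 0.09 0
90 80 0.18 0
180 50 0.09 11 [ 0.96  0.64 -1.24  2.54  2.36  0.87 -0.65] [ 0.96  0.64 -1.24  2.54  2.36  0.87 -0.65]
180 50 0.18 10 [-0.31 -0.04  0.2   2.51  2.51  0.24 -1.06] [-0.34 -0.04  0.23  2.52  2.5   0.24 -1.06]
180 65 0.09 0
180 65 0.18 0
180 80 0.09 0
180 80 0.18 0
-90 50 0.09 8 [ 0.96  0.64 -1.24  2.54  2.36  0.87 -2.22] [ 0.96  0.64 -1.24  2.54  2.36  0.87 -2.22]
-90 50 0.18 11 [-0.11 -0.03 -0.    2.51  2.54  0.24 -2.66] [-0.05 -0.03 -0.06  2.5   2.54  0.24 -2.67]
-90 65 0.09 0
-90 65 0.18 0
-90 80 0.09 0
-90 80 0.18 0
```

```bash
python3 - <<'E'
from ik import *
np.set_printoptions(precision=2,suppress=True)
for roll,q7 in((180,.9),(90,-.7),(-90,2.4)):
  for th in(35,40,45,48):
    for yaw in(-.0685,.25,-.4):
     q=np.array([-.11,-.1,-.126,2.3,.479,.474,q7])
     for z in(.075,.13,.18):
      p,R=target(np.array([.516,-.01,z]),np.radians(th),yaw); R=R*Ro.from_euler('z',roll,degrees=True)
      qq,e,a=ik(p,R,q)
      if e<5: q=qq
      print(roll,th,yaw,z,qq,round(e,1),round(a,1))
E
```

```text
180 35 -0.0685 0.075 [ 0.5   0.27 -0.63  2.38  1.87  0.24 -0.37] 0.0 0.0
180 35 -0.0685 0.13 [ 0.97  0.2  -1.11  2.32  1.16  0.28  0.36] 0.0 0.0
180 35 -0.0685 0.18 [ 1.11  0.01 -1.16  2.25  0.25  0.29  1.25] 0.0 0.0
180 35 0.25 0.075 [ 1.13  0.5  -1.16  2.34  1.64  0.23  0.41] 0.0 0.0
180 35 0.25 0.13 [ 1.24  0.31 -1.24  2.26  0.45  0.23  1.51] 1.2 1.3
180 35 0.25 0.18 [ 1.36  0.08 -1.24  2.22 -0.44  0.35  2.34] 0.0 0.0
180 35 -0.4 0.075 [-0.21  0.25 -0.06  2.34  1.45  0.38 -0.44] 0.0 0.0
180 35 -0.4 0.13 [-0.15  0.12 -0.12  2.29  1.05  0.44 -0.01] 0.0 0.0
180 35 -0.4 0.18 [-0.14  0.02 -0.13  2.23  0.8   0.52  0.27] 0.0 0.0
180 40 -0.0685 0.075 [ 0.84  0.43 -1.04  2.44  2.12  0.5  -0.54] 0.0 0.0
180 40 -0.0685 0.13 [ 0.87  0.17 -1.    2.39  1.76  0.24 -0.25] 0.0 0.0
180 40 -0.0685 0.18 [ 1.16  0.02 -1.24  2.29  0.63  0.23  0.85] 3.5 2.4
180 40 0.25 0.075 [ 1.21  0.6  -1.24  2.4   2.14  0.31 -0.02] 0.0 0.0
180 40 0.25 0.13 [ 1.2   0.37 -1.24  2.42  2.31  0.23 -0.34] 12.3 4.9
180 40 0.25 0.18 [ 0.06 -0.01  0.08  2.43  4.55  0.24 -2.69] 8.2 5.9
180 40 -0.4 0.075 [-0.05  0.28 -0.3   2.3
[... 5783 characters left out ...]
4 0.18 [-1.41  0.28  1.27  2.52  2.66  0.31  3.02] 34.4 8.8
-90 48 -0.0685 0.075 [-1.15  0.35  1.23  2.39 -1.41  0.23  1.21] 20.2 14.9
-90 48 -0.0685 0.13 [-1.13  0.15  1.27  2.4  -1.41  0.23  1.38] 10.8 11.5
-90 48 -0.0685 0.18 [ 1.37 -0.22 -1.24  2.39 -1.41  0.23  1.31] 16.1 4.2
-90 48 0.25 0.075 [ 0.92  0.34 -0.7   2.32 -1.41  0.23  1.95] 15.9 11.9
-90 48 0.25 0.13 [ 1.12  0.21 -0.92  2.35 -1.41  0.23  1.87] 9.9 7.0
-90 48 0.25 0.18 [-1.05 -0.15  1.25  2.44 -1.41  0.23  1.83] 3.2 2.4
-90 48 -0.4 0.075 [-1.12  0.47  0.87  2.51  2.47  0.38  3.02] 0.0 0.0
-90 48 -0.4 0.13 [-1.45  0.42  1.27  2.51  2.55  0.23  3.02] 4.3 1.6
-90 48 -0.4 0.18 [-1.44  0.33  1.27  2.54  2.59  0.36  3.02] 30.0 7.7
```

Call:
play_rows:
  increments:
    - {"rx":0,"ry":-8,"rz":0,"tx":0,"ty":0,"tz":0,"grip":0}
    - {"rx":0,"ry":-8,"rz":0,"tx":0,"ty":0,"tz":0,"grip":0}
    - {"rx":0,"ry":-8,"rz":0,"tx":0,"ty":0,"tz":0,"grip":0}
    - {"rx":0,"ry":-8,"rz":0,"tx":0,"ty":0,"tz":0,"grip":0}
    - {"rx":0,"ry":-7,"rz":0,"tx":0,"ty":0,"tz":0,"grip":0}
    - {"rx":0,"ry":0,"rz":-8,"tx":0,"ty":0,"tz":0,"grip":0}
    - {"rx":0,"ry":0,"rz":-8,"tx":0,"ty":0,"tz":0,"grip":0}
    - {"rx":0,"ry":0,"rz":-8,"tx":0,"ty":0,"tz":0,"grip":0}
    - {"rx":0,"ry":0,"rz":-8,"tx":0,"ty":0,"tz":0,"grip":0}
    - {"rx":0,"ry":0,"rz":-8,"tx":0,"ty":0,"tz":0,"grip":0}
    - {"rx":0,"ry":0,"rz":-8,"tx":0,"ty":0,"tz":0,"grip":0}
    - {"rx":0,"ry":0,"rz":-8,"tx":0,"ty":0,"tz":0,"grip":0}

```text
clock: 5.2
position: [0.4083, 0.0076, 0.2076]
eef_rot: [0.014, 0.891, 0.453, -0.032]
force: [0.6, 0.3, 0.3]
grip_width: -0.0
```

Call:
play_rows:
  increments:
    - {"rx":0,"ry":0,"rz":-8,"tx":0,"ty":0,"tz":0,"grip":0}
    - {"rx":0,"ry":0,"rz":-8,"tx":0,"ty":0,"tz":0,"grip":0}
    - {"rx":0,"ry":0,"rz":-8,"tx":0,"ty":0,"tz":0,"grip":0}
    - {"rx":0,"ry":0,"rz":-8,"tx":0,"ty":0,"tz":0,"grip":0}
    - {"rx":0,"ry":0,"rz":-8,"tx":0,"ty":0,"tz":0,"grip":0}
    - {"rx":0,"ry":0,"rz":-8,"tx":0,"ty":0,"tz":0,"grip":0}
    - {"rx":0,"ry":0,"rz":-8,"tx":0,"ty":0,"tz":0,"grip":0}
    - {"rx":0,"ry":0,"rz":-8,"tx":0,"ty":0,"tz":0,"grip":0}
    - {"rx":0,"ry":0,"rz":-8,"tx":0,"ty":0,"tz":0,"grip":0}
    - {"rx":0,"ry":0,"rz":-8,"tx":0,"ty":0,"tz":0,"grip":0}
    - {"rx":0,"ry":0,"rz":-8,"tx":0,"ty":0,"tz":0,"grip":0}
    - {"rx":0,"ry":0,"rz":-8,"tx":0,"ty":0,"tz":0,"grip":0}

```text
clock: 6.4
position: [0.4089, 0.0057, 0.208]
eef_rot: [-0.015, 0.214, 0.976, -0.031]
force: [-0.0, -0.1, -0.3]
grip_width: 0.0002
```

```bash
python3 st.py
```

```text
t 6.4 q [-0.076  0.093 -0.022  1.907  0.055  1.19   1.02 ] p [0.409 0.006 0.208] tip [0.408 0.004 0.183] F [-0.035 -0.128 -0.262] g 0.00015763729176019957
[[-0.908  0.416 -0.043]
 [ 0.418  0.907 -0.054]
 [ 0.016 -0.066 -0.998]]
```

```bash
cat > go.py <<'E'
import sys; from ik import *; from h import robot
np.set_printoptions(precision=4,suppress=True)
def plan(p,R):
    s=robot.state();R0=Ro.from_quat(np.roll(s["eef_rot"],-1))
    rv=np.degrees((R0.inv()*R).as_rotvec());d=p-s["position"]
    print("now",s["position"],"F",s["force"],"q",s["q"]);print("to",p,"rot",rv,"shift in tool now",R0.inv().apply(d),"in tool after",R.inv().apply(d),"|d|",np.linalg.norm(d))
if __name__=="__main__":
    x,y,z,th,yaw=map(float,sys.argv[1:6])
    _,R=target(np.zeros(3),np.radians(th),yaw);R=R*Ro.from_euler('z',180,degrees=True)
    plan(np.array([x,y,z]),R)
    print(ik(np.array([x,y,z]),R,robot.state()["q"]))
E
python3 go.py .44 .02 .2 48 -.4
```

```text
now [0.4089 0.0057 0.208 ] F [-0.0346 -0.1281 -0.2617] q [-0.0765  0.093  -0.0217  1.9069  0.0551  1.19    1.0203]
to [0.44 0.02 0.2 ] rot [ -4.3116 -48.9724  -0.0611] shift in tool now [-0.0224  0.0264  0.0058] in tool after [-0.0096  0.0253  0.0225] |d| 0.0351673456815797
(array([-0.2426, -0.1228, -0.3127,  2.4617,  1.2486,  0.6582, -0.3811]), np.float64(0.0006237207249898738), np.float64(0.0004135204868928551))
```

Call:
play_rows:
  increments:
    - {"rx":-0.6,"ry":-7,"rz":0,"tx":-0.002,"ty":0.004,"tz":0.002,"grip":0}
    - {"rx":-0.6,"ry":-7,"rz":0,"tx":-0.002,"ty":0.004,"tz":0.002,"grip":0}
    - {"rx":-0.6,"ry":-7,"rz":0,"tx":-0.002,"ty":0.004,"tz":0.002,"grip":0}
    - {"rx":-0.6,"ry":-7,"rz":0,"tx":-0.002,"ty":0.004,"tz":0.002,"grip":0}
    - {"rx":-0.6,"ry":-7,"rz":0,"tx":-0.002,"ty":0.004,"tz":0.002,"grip":0}
    - {"rx":-0.6,"ry":-7,"rz":0,"tx":-0.002,"ty":0.004,"tz":0.002,"grip":0}
    - {"rx":-0.6,"ry":-7,"rz":0,"tx":-0.002,"ty":0.004,"tz":0.002,"grip":0}

```text
clock: 7.1
position: [0.437, 0.0157, 0.2013]
eef_rot: [0.366, 0.186, 0.908, -0.084]
force: [-0.6, -0.3, -1.1]
grip_width: -0.0005
```

```bash
python3 go.py .44 .02 .2 48 -.4
```

```text
now [0.437  0.0157 0.2013] F [-0.5666 -0.3128 -1.0709] q [-0.1259 -0.1401 -0.3741  2.4149  1.0617  0.6344 -0.1601]
to [0.44 0.02 0.2 ] rot [-1.0438 -3.9191  0.288 ] shift in tool now [0.0001 0.0051 0.0016] in tool after [0.0003 0.0051 0.0017] |d| 0.005354321714926265
(array([-0.1331, -0.1231, -0.4121,  2.4581,  1.2424,  0.643 , -0.3743]), np.float64(0.0001026573551262371), np.float64(6.489345146176132e-05))
```

Call:
play_rows:
  increments:
    - {"rx":-1,"ry":-4,"rz":0.3,"tx":0,"ty":0.005,"tz":0.002,"grip":0}
    - {"rx":0,"ry":0,"rz":0,"tx":0.0166,"ty":0,"tz":0.015,"grip":0}
    - {"rx":0,"ry":0,"rz":0,"tx":0.0166,"ty":0,"tz":0.015,"grip":0}
    - {"rx":0,"ry":0,"rz":0,"tx":0.0166,"ty":0,"tz":0.015,"grip":0}
    - {"rx":0,"ry":0,"rz":0,"tx":0.0166,"ty":0,"tz":0.015,"grip":0}
    - {"rx":0,"ry":0,"rz":0,"tx":0.0166,"ty":0,"tz":0.015,"grip":0}
    - {"rx":0,"ry":0,"rz":0,"tx":0.0166,"ty":0,"tz":0.015,"grip":0}

```text
clock: 7.8
position: [0.445, 0.0222, 0.0752]
eef_rot: [0.404, 0.169, 0.895, -0.088]
force: [-0.4, -0.0, -2.4]
grip_width: 0.0001
```

```bash
python3 go.py .509 .003 .066 48 -.4; python3 - <<'E'
from h import *
for n in("wrist","side"):
    c=robot.camera(n); save(c,n+"1")
    for l in("lip_under","lip_top","marker_point"):
        print(n,l,[(np.round(a["position"],1),round(a["score"],2)) for a in robot.recognise(l,n)[:1]])
    if n=="wrist": print(c["fovy"],np.round(np.linalg.inv(c["view"]),3))
E
```

```text
now [0.445  0.0222 0.0752] F [-0.4388 -0.0459 -2.443 ] q [ 0.2211  0.4544 -0.9248  2.5683  1.8557  1.0733 -1.0526]
to [0.509 0.003 0.066] rot [-0.0922  0.7996  1.623 ] shift in tool now [-0.037   0.0062  0.056 ] in tool after [-0.0376  0.0072  0.0555] |d| 0.06741641846459456
(array([ 0.3248,  0.5195, -0.8342,  2.438 ,  1.9808,  0.9769, -0.9563]), np.float64(3.997059724247361e-05), np.float64(1.9918077499831366e-05))
wrist lip_under [(array([281.3, 349.8]), 0.65)]
wrist lip_top [(array([280.3, 353.3]), 0.78)]
wrist marker_point []
64.49903320011576 [[ 0.373  0.419  0.828  0.323]
 [ 0.928 -0.146 -0.343  0.072]
 [-0.023  0.896 -0.443  0.103]
 [ 0.     0.     0.     1.   ]]
side lip_under [(array([315.4, 212.2]), 0.65)]
side lip_top [(array([318.1, 214.3]), 0.83)]
side marker_point [(array([337.4, 258.7]), 0.58)]
```

View pics/wrist1.png

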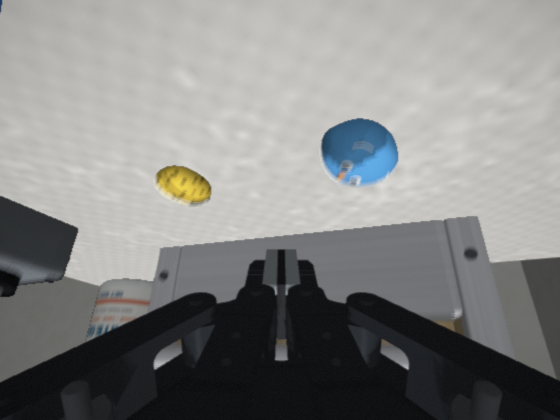

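View pics/side1.png

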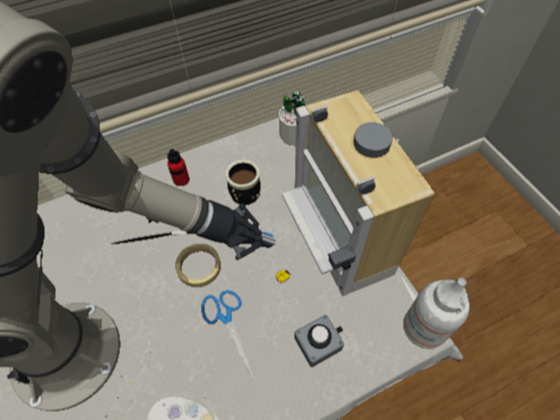

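The wrist view is upside down: the fingers are centred between the yellow stone at (183,185) and the blue stone at (360,150), and the sill lies ahead. The side view shows the gripper in front of the lip and clear of the mug. Next I slide under the lip.

Call:
play_rows:
  increments:
    - {"rx":0,"ry":0.2,"rz":0.4,"tx":-0.006,"ty":0.0015,"tz":0.014,"grip":0}
    - {"rx":0,"ry":0.2,"rz":0.4,"tx":-0.01,"ty":0.0015,"tz":0.014,"grip":0}
    - {"rx":0,"ry":0.2,"rz":0.4,"tx":-0.01,"ty":0.0015,"tz":0.014,"grip":0}
    - {"rx":0,"ry":0.2,"rz":0.4,"tx":-0.01,"ty":0.0015,"tz":0.014,"grip":0}
    - {"rx":0,"ry":0,"rz":0,"tx":0,"ty":0,"tz":0,"grip":0}

```text
clock: 8.7
position: [0.511, 0.0014, 0.0828]
eef_rot: [0.412, 0.174, 0.89, -0.086]
force: [-0.2, -0.3, -1.9]
grip_width: -0.0001
```

```bash
python3 go.py .511 .003 .066 48 -.4
```

```text
now [0.511  0.0014 0.0828] F [-0.2057 -0.3158 -1.8807] q [ 0.3176  0.474  -0.8439  2.4562  1.9671  0.982  -0.9543]
to [0.511 0.003 0.066] rot [0.0712 1.8039 0.7139] shift in tool now [0.0132 0.0016 0.0104] in tool after [0.0129 0.0015 0.0108] |d| 0.01690508439151724
(array([ 0.3209,  0.5189, -0.8271,  2.4337,  1.9814,  0.9722, -0.9544]), np.float64(8.974317633577602e-06), np.float64(1.4044911510981013e-06))
```

Call:
play_rows:
  increments:
    - {"rx":0,"ry":0,"rz":0,"tx":-0.0046,"ty":0,"tz":-0.0039,"grip":0}
    - {"rx":0,"ry":0,"rz":0,"tx":-0.0046,"ty":0,"tz":-0.0039,"grip":0}
    - {"rx":0,"ry":0,"rz":0,"tx":-0.0046,"ty":0,"tz":-0.0039,"grip":0}
    - {"rx":0,"ry":0,"rz":0,"tx":-0.0046,"ty":0,"tz":-0.0039,"grip":0}
    - {"rx":0,"ry":0,"rz":0,"tx":-0.0046,"ty":0,"tz":-0.0039,"grip":0}

```text
clock: 9.2
position: [0.5092, 0.0013, 0.1198]
eef_rot: [0.416, 0.171, 0.889, -0.088]
force: [-1.2, -0.6, -4.2]
grip_width: 0.0003
```

```bash
python3 go.py .511 .003 .17 48 -.4; python3 - <<'E'
from h import *
np.set_printoptions(precision=4,suppress=True)
T=robot.camera("top");save(T,"top2");S=robot.camera("side");save(S,"side2")
a=cv2.resize(T["color"][130:230,230:380],(800,533),interpolation=cv2.INTER_CUBIC);b=cv2.resize(S["color"][170:290,260:380],(600,600),interpolation=cv2.INTER_CUBIC)
cv2.imwrite("pics/top2c.png",a[:,:,::-1]);cv2.imwrite("pics/side2c.png",b[:,:,::-1])
E
```

```text
now [0.5092 0.0013 0.1198] F [-1.2175 -0.6377 -4.1649] q [ 0.3677  0.3425 -0.8863  2.4421  1.8569  0.8858 -0.8458]
to [0.511 0.003 0.17 ] rot [-0.0093  2.3064  1.0807] shift in tool now [-0.0393  0.0015 -0.0313] in tool after [-0.038   0.0023 -0.0329] |d| 0.050290568920238365
(array([ 0.4631,  0.1488, -0.9052,  2.3584,  1.5728,  0.6764, -0.5511]), np.float64(0.00018319719089805817), np.float64(0.00010684656002023696))
```

View pics/side2c.png

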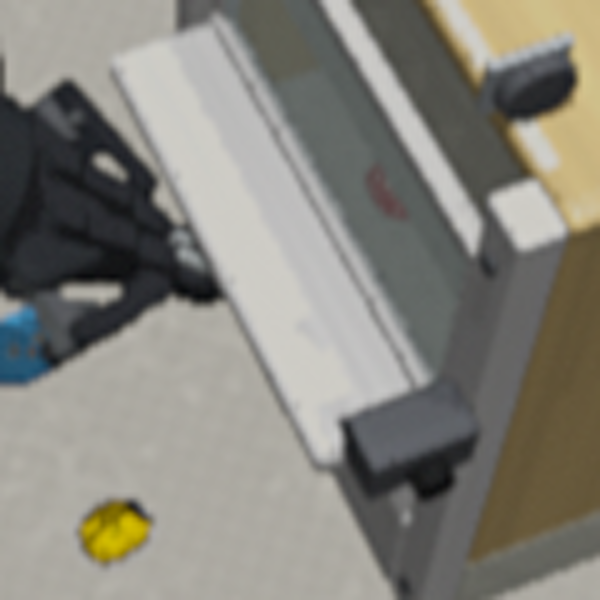

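View pics/top2c.png

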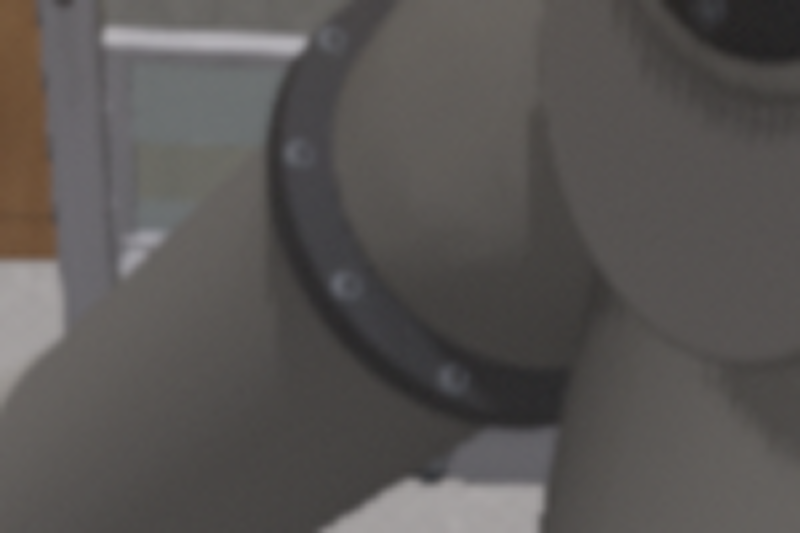

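The side crop shows the lip raised to about the marker's lower part, with the marker at crop (340–475, 380–495) and the fingertips under the lip at (190,260). In the top view the arm blocks everything. Next I zoom in on the marker in the start pictures.

```bash
python3 - <<'E'
import cv2,numpy as np
t=cv2.imread("pics/top0.png")[158:190,340:376];s=cv2.imread("pics/side0.png")[242:276,322:358]
f=lambda i:cv2.convertScaleAbs(cv2.resize(i,None,fx=11,fy=11,interpolation=cv2.INTER_CUBIC),alpha=1.5)
a,b=f(t),f(s);h=max(a.shape[0],b.shape[0]);p=lambda i:cv2.copyMakeBorder(i,0,h-i.shape[0],0,0,0)
o=np.hstack([p(a),p(b)]);print(o.shape,a.shape);cv2.imwrite("pics/mk.png",o)
E
```

```text
(374, 792, 3) (352, 396, 3)
```

View pics/mk.png

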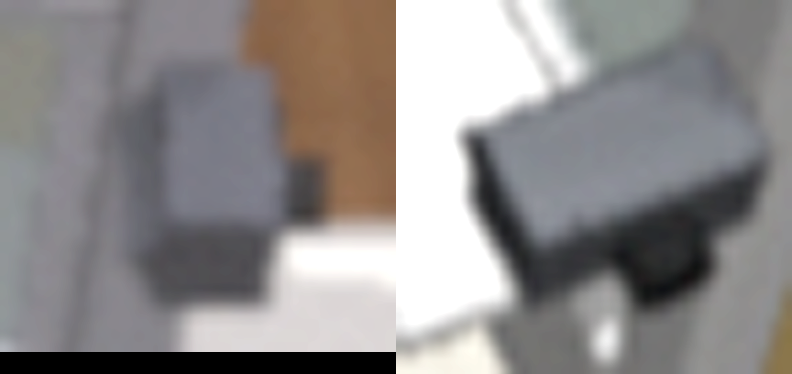

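```bash
python3 - <<'E'
from h import *
np.set_printoptions(precision=4,suppress=True)
T=robot.camera("top");S=robot.camera("side")
t=lambda x,y:(340+(x-5)/11,158+(y-5)/11); s=lambda x,y:(322+(x-401)/11,242+(y-5)/11)
for n,a,b in[("FRT",(280,225),(535,245)),("FLT",(160,230),(483,135)),("BLT",(160,75),(695,48)),("BRT",(275,75),(768,145)),("FRB",(267,300),(525,305)),("FLB",(155,300),(478,190)),("tip",(137,250),(467,160))]:
    X,e=tri([(T,t(*a)),(S,s(*b))]);print(n,X,e[0])
# predicted images of block mid-left edge candidates
ps=-.0685;ex=np.array([np.cos(ps),np.sin(ps),0]);ey=np.array([-np.sin(ps),np.cos(ps),0]);O=np.array([.6327,-.0181,0])
for zz in(.17,.175,.18,.185,.19,.195,.2):
    P=O-ex*.123-ey*.108+np.array([0,0,zz]);u=proj(T,P);v=proj(S,P)
    print(zz,P,"top crop",(u[0]-340)*11+5,(u[1]-158)*11+5,"side crop",(v[0]-322)*11+401,(v[1]-242)*11+5)
# lip height now from side left corner and earlier
for c in((282.6,183.6),(282.5,194.5)):
    z=np.arange(.07,.2,.001);P=[O-ex*.116+ey*.103+np.array([0,0,k]) for k in z]
    d=[np.hypot(*(np.array(proj(S,p))-c)) for p in P];i=np.argmin(d);print("lip z",z[i],d[i])
E
```

```text
FRT [ 0.5044 -0.1435  0.2034] 0.0005849746215490653
FLT [ 0.5079 -0.1217  0.1988] 0.0002048649019869398
BLT [ 0.5442 -0.1251  0.2031] 0.0002449448970225193
BRT [ 0.5441 -0.1464  0.2043] 0.0008469916831377404
FRB [ 0.5045 -0.1439  0.1825] 0.0005169442831199967
FLB [ 0.508  -0.1227  0.1799] 0.0004455347656797645
tip [ 0.5076 -0.1196  0.1911] 0.002319498890914492
0.17 [ 0.5026 -0.1174  0.17  ] top crop 122.69601538238777 354.1151621142901 side crop 427.1498983163963 207.46000169536177
0.175 [ 0.5026 -0.1174  0.175 ] top crop 125.7963613238511 336.66277254368697 side crop 429.4056162565684 193.5912665673137
0.18 [ 0.5026 -0.1174  0.18  ] top crop 128.91997204356915 319.0794214671589 side crop 431.6854782294914 179.57408770470897
0.185 [ 0.5026 -0.1174  0.185 ] top crop 132.06711039364785 301.3636292442309 side crop 433.9898739586358 165.40606898723001
0.19 [ 0.5026 -0.1174  0.19  ] top crop 135.23804320086595 283.51389386029496 side crop 436.3192016005312 151.08476244594482
0.195 [ 0.5026 -0.1174  0.195 ] top crop 138.4330413420878 265.528690502101 side crop 438.67386797410296 136.60766685326712
0.2 [ 0.5026 -0.1174  0.2   ] top crop 141.65237982140138 247.4064711235407 side crop 441.0542887975414 121.9722262666489
lip z 0.13500000000000006 0.211385774973827
lip z 0.09500000000000003 0.40496569017892453
```

Call:
play_rows:
  increments:
    - {"rx":0,"ry":0,"rz":0,"tx":-0.0046,"ty":0,"tz":-0.0039,"grip":0}
    - {"rx":0,"ry":0,"rz":0,"tx":-0.0046,"ty":0,"tz":-0.0037,"grip":0}
    - {"rx":0,"ry":0,"rz":0,"tx":-0.0046,"ty":0,"tz":-0.0037,"grip":0}
    - {"rx":0,"ry":0,"rz":0,"tx":-0.0046,"ty":0,"tz":-0.0037,"grip":0}
    - {"rx":0,"ry":0,"rz":0,"tx":-0.0046,"ty":0,"tz":-0.0037,"grip":0}
    - {"rx":0,"ry":0,"rz":0,"tx":0,"ty":0,"tz":0,"grip":0}
    - {"rx":0,"ry":0,"rz":0,"tx":0,"ty":0,"tz":0,"grip":0}

```text
clock: 10.1
position: [0.509, 0.0013, 0.1501]
eef_rot: [0.414, 0.172, 0.889, -0.088]
force: [-2.1, -0.7, -5.2]
grip_width: -0.0003
```

```bash
python3 go.py .511 .003 .17 48 -.4; python3 - <<'E'
from h import *
W=robot.camera("wrist");save(W,"wrist3");S=robot.camera("side");save(S,"side3")
w=cv2.rotate(W["color"],cv2.ROTATE_180);b=cv2.resize(S["color"][170:275,330-60:360],(360,420),interpolation=cv2.INTER_CUBIC)
w=cv2.convertScaleAbs(w,alpha=1.3)
cv2.imwrite("pics/c3.png",w[:,:,::-1])
E
```

```text
now [0.509  0.0013 0.1501] F [-2.0591 -0.6852 -5.2326] q [ 0.4156  0.2263 -0.9069  2.4152  1.7379  0.7824 -0.7233]
to [0.511 0.003 0.17 ] rot [-0.039   2.1379  1.0725] shift in tool now [-0.0161  0.002  -0.0119] in tool after [-0.0156  0.0023 -0.0125] |d| 0.02009016440022517
(array([ 0.4677,  0.1498, -0.9102,  2.3583,  1.5732,  0.6776, -0.551 ]), np.float64(9.881286097081656e-05), np.float64(6.048696476973787e-05))
```

View pics/c3.png

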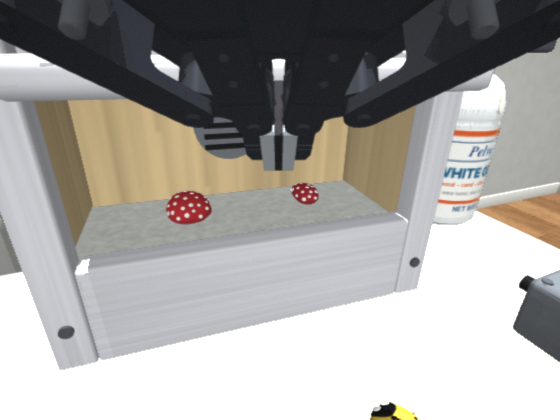

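The flipped wrist view shows the lip as a rail across the top: the left end has its front face at rows 55–100, and the right end is at (488, 65–88). The fingers are under its middle and the marker is hidden behind the finger linkage.

```bash
python3 - <<'E'
from h import *
np.set_printoptions(precision=4,suppress=True)
W=robot.camera("wrist");print(robot.state()["position"])
ps=-.0685;n=np.array([np.cos(ps),np.sin(ps),0]);L=np.array([.5158,-.0098,0])
g=cv2.cvtColor(W["color"],cv2.COLOR_RGB2GRAY)
def onfront(p,off=0):
    o,d=ray(W,p);return o+d*(((L-o)@n+off)/(d@n))
for u in(10,40,440,460,470):
    col=g[:,559-u][::-1].astype(int);print(u,"col rows 40..110 step2",col[40:110:2])
for p in((0,55),(0,100),(470,65),(470,88),(488,70)): print(p,onfront((559-p[0],419-p[1])))
ey=np.array([-n[1],n[0],0])
for z in(.18,.19,.2): q=proj(W,L-ey*.108+np.array([0,0,z]));print(z,559-q[0],419-q[1])
S=robot.camera("side");c=S["color"]
O=L-ey*0
gs=cv2.cvtColor(c,cv2.COLOR_RGB2GRAY)
# profile on left end, sampling side image along vertical line at front face, y=+.09 & y=-.06
for y in(.07,.085,-.06,-.08):
    zs=np.arange(.12,.2,.003);print(y,[int(gs[int(round(v)),int(round(u))]) for u,v in(proj(S,L+ey*y+np.array([0,0,z])) for z in zs)])
E
```

```text
[0.5092 0.0013 0.1499]
10 col rows 40..110 step2 [ 21  23  72  83  83  85 132 242 242 234 223 208 195 181 164 160 157 153
 154 153 151 148 141 139 136 130 123 115 110 101 109 150 149 149 146]
40 col rows 40..110 step2 [ 22  21  22  22  22  22  23  23  38 214 226 168 157 166 167 163 159 156
 156 155 153 152 147 143 138 130 124 116 109 100  84  79  81  79  81]
440 col rows 40..110 step2 [ 28  29  29  28  30  27  28  30  28  26  29  30  24  25  24  24  25  24
  23  24  26  25  25  23  23  20  38 136 144 145 147 148 148 148 149]
460 col rows 40..110 step2 [ 29  28  29  28  27  29  27  22  25  22  24  25  25  26  23  23  25  22
  24  25  26  27  88 120 112 107 145 148 148 150 150 155 161 163 175]
470 col rows 40..110 step2 [ 29  27  29  27  22  25  23  25  25  23  24  26  22  26  24  24  25  25
  24  38 133 137 128 121 109 141 226 223 222 218 216 211 206 200 188]
(0, 55) [0.5225 0.088  0.1725]
(0, 100) [0.5228 0.0917 0.1594]
(470, 65) [ 0.5099 -0.0958  0.1705]
(470, 88) [ 0.5097 -0.0992  0.1603]
(488, 70) [ 0.5091 -0.1076  0.1684]
0.18 510.89228858324657 43.57682392899267
0.19 517.5946539010606 19.525375254697167
0.2 524.6743614103275 -5.880166477799378
0.07 [31, 34, 38, 40, 38, 49, 49, 90, 138, 161, 165, 160, 148, 148, 136, 136, 152, 171, 182, 181, 189, 189, 200, 203, 203, 202, 201]
0.085 [38, 42, 70, 70, 116, 149, 166, 171, 167, 167, 160, 151, 140, 135, 152, 174, 188, 188, 198, 201, 203, 203, 202, 203, 203, 200, 187]
-0.06 [168, 169, 170, 171, 170, 170, 167, 160, 138, 138, 110, 90, 79, 112, 140, 163, 178, 189, 189, 199, 203, 203, 203, 201, 201, 202, 202]
-0.08 [168, 167, 167, 167, 170, 171, 171, 141, 114, 91, 91, 77, 83, 105, 105, 133, 159, 197, 201, 201, 201, 202, 203, 202, 202, 203, 202]
```

Call:
play_rows:
  increments:
    - {"rx":0,"ry":0,"rz":0,"tx":-0.003,"ty":0,"tz":-0.0025,"grip":0}
    - {"rx":0,"ry":0,"rz":0,"tx":-0.003,"ty":0,"tz":-0.0025,"grip":0}
    - {"rx":0,"ry":0,"rz":0,"tx":-0.003,"ty":0,"tz":-0.0025,"grip":0}
    - {"rx":0,"ry":0,"rz":0,"tx":-0.003,"ty":0,"tz":-0.0025,"grip":0}
    - {"rx":0,"ry":0,"rz":0,"tx":0,"ty":0,"tz":0,"grip":0}
    - {"rx":0,"ry":0,"rz":0,"tx":0,"ty":0,"tz":0,"grip":0}

```text
clock: 10.9
position: [0.5088, 0.0014, 0.166]
eef_rot: [0.414, 0.172, 0.89, -0.088]
force: [-1.7, -0.5, -4.0]
grip_width: 0.0001
```

```bash
python3 go.py .511 .003 .166 48 -.4
```

```text
now [0.5088 0.0014 0.166 ] F [-1.7293 -0.5439 -3.9594] q [ 0.4402  0.1661 -0.9128  2.3984  1.6644  0.7292 -0.6463]
to [0.511 0.003 0.166] rot [-0.0733  2.0275  1.0915] shift in tool now [-0.0009  0.0023  0.001 ] in tool after [-0.0009  0.0024  0.001 ] |d| 0.0027226633154758557
(array([ 0.4613,  0.1635, -0.9083,  2.3625,  1.5936,  0.6881, -0.5721]), np.float64(3.6768685028282015e-05), np.float64(2.5342840906013227e-05))
```

Call:
play_rows:
  increments:
    - {"rx":0,"ry":0,"rz":0,"tx":0.012,"ty":0,"tz":0,"grip":0}
    - {"rx":0,"ry":0,"rz":0,"tx":0.012,"ty":0,"tz":0,"grip":0}
    - {"rx":0,"ry":0,"rz":0,"tx":0.012,"ty":-0.008,"tz":-0.014,"grip":0}
    - {"rx":0,"ry":0,"rz":0,"tx":0.012,"ty":-0.008,"tz":-0.014,"grip":0}
    - {"rx":0,"ry":0,"rz":0,"tx":0.012,"ty":-0.008,"tz":-0.014,"grip":0}
    - {"rx":0,"ry":0,"rz":0,"tx":0.012,"ty":-0.008,"tz":-0.014,"grip":0}
    - {"rx":0,"ry":0,"rz":0,"tx":-0.005,"ty":-0.008,"tz":-0.02,"grip":0}
    - {"rx":0,"ry":0,"rz":0,"tx":-0.01,"ty":-0.008,"tz":-0.02,"grip":0}
    - {"rx":0,"ry":0,"rz":0,"tx":-0.01,"ty":-0.008,"tz":-0.02,"grip":0}
    - {"rx":0,"ry":0,"rz":0,"tx":-0.01,"ty":-0.008,"tz":-0.02,"grip":0}
    - {"rx":0,"ry":0,"rz":0,"tx":0,"ty":0,"tz":0,"grip":0}

```text
clock: 12.0
position: [0.4034, 0.002, 0.2131]
eef_rot: [0.432, 0.17, 0.881, -0.089]
force: [-0.3, 0.7, 0.4]
grip_width: 0.0001
```

```bash
python3 go.py .38 -.1 .25 10 -.4; python3 - <<'E'
from h import *
W=robot.camera("wrist");save(W,"wrist4");S=robot.camera("side");save(S,"side4")
print([(np.round(a["position"]),round(a["score"],2)) for l in("marker_point","lip_top") for a in robot.recognise(l,"wrist")])
ps=-.0685;n=np.array([np.cos(ps),np.sin(ps),0]);ey=np.array([-n[1],n[0],0]);L=np.array([.5158,-.0098,0])
for y in(-.103,-.108):
  for z in(.175,.19,.2):q=proj(W,L+ey*y+np.array([0,0,z]));print(y,z,q)
b=cv2.resize(S["color"][165:270,270:375],(630,630),interpolation=cv2.INTER_CUBIC)[:600]
cv2.imwrite("pics/side4c.png",b[:,:,::-1])
E
```

```text
now [0.4034 0.002  0.2131] F [-0.3237  0.6544  0.4016] q [ 0.146  -0.2899 -0.6718  2.5589  1.23    0.5608 -0.3763]
to [ 0.38 -0.1   0.25] rot [-0.0919 42.3318  0.9506] shift in tool now [-0.0387 -0.1037 -0.0086] in tool after [-0.0243 -0.1031 -0.0332] |d| 0.11100998137757286
(array([ 0.2242, -0.1323, -0.0389,  2.0308,  0.0363,  1.0727,  1.3415]), np.float64(0.0002793816082577214), np.float64(0.00027994263088827796))
[(array([180., 287.]), 0.56), (array([420., 286.]), 0.93)]
-0.103 0.175 [np.float64(200.93766515489204), np.float64(274.94231613950177)]
-0.103 0.19 [np.float64(199.0247115838203), np.float64(293.40170560816335)]
-0.103 0.2 [np.float64(197.70290198359118), np.float64(306.1567450315065)]
-0.108 0.175 [np.float64(195.6436412969106), np.float64(275.2826094089376)]
-0.108 0.19 [np.float64(193.62744791084432), np.float64(293.64975839493997)]
-0.108 0.2 [np.float64(192.23456998097686), np.float64(306.3386188157674)]
```

Marker and lip are both visible to the wrist camera. I'll look at the zoomed crop.

```bash
python3 - <<'E'
import cv2
i=cv2.imread("pics/wrist4.png")[250:325,140:240];i=cv2.rotate(i,cv2.ROTATE_180)
cv2.imwrite("pics/w4c.png",cv2.resize(i,(800,600),interpolation=cv2.INTER_CUBIC))
E
```

```text
(no output)
```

View pics/w4c.png

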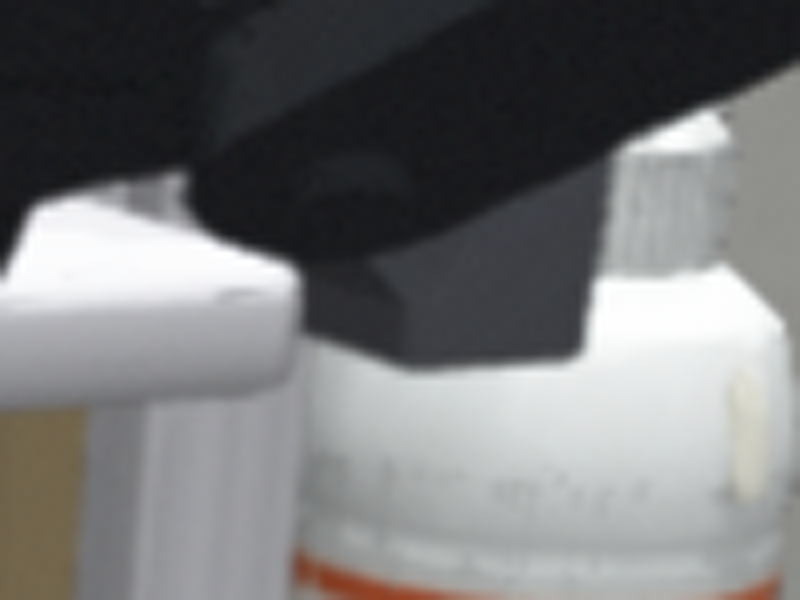

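The flipped crop shows the lip's right end (front face rows 290–395 at column 270) beside the marker's lower half, whose bottom is at row 362. The lip top is about 10 mm above the clip's bottom, but a finger link hides the wedge tip. I'll raise the arm for a clear view.

Call:
play_rows:
  increments:
    - {"rx":0,"ry":1,"rz":0,"tx":-0.0155,"ty":-0.01,"tz":-0.0126,"grip":0}
    - {"rx":0,"ry":1,"rz":0,"tx":-0.0155,"ty":-0.01,"tz":-0.0126,"grip":0}
    - {"rx":0,"ry":1,"rz":0,"tx":-0.0155,"ty":-0.01,"tz":-0.0126,"grip":0}
    - {"rx":0,"ry":0,"rz":0,"tx":0,"ty":0,"tz":0,"grip":0}

```text
clock: 12.6
position: [0.4112, -0.0143, 0.24]
eef_rot: [0.422, 0.183, 0.882, -0.099]
force: [0.4, 0.5, 0.0]
grip_width: -0.0001
```

```bash
python3 - <<'E'
from h import *
W=robot.camera("wrist");save(W,"wrist5");print(robot.state()["position"])
ps=-.0685;n=np.array([np.cos(ps),np.sin(ps),0]);ey=np.array([-n[1],n[0],0]);L=np.array([.5158,-.0098,0])
q=proj(W,L-ey*.108+np.array([0,0,.19]));print(q)
u,v=int(q[0]),int(q[1]);x0=max(0,u-50);y0=max(0,v-37);print(x0,y0)
i=cv2.rotate(W["color"][y0:y0+75,x0:x0+100],cv2.ROTATE_180)
cv2.imwrite("pics/w5c.png",cv2.convertScaleAbs(cv2.resize(i,(800,600),interpolation=cv2.INTER_CUBIC)[:,:,::-1],alpha=1.4))
E
```

```text
[ 0.41020972 -0.014845    0.23892327]
[np.float64(214.64842924419605), np.float64(259.92370249840076)]
164 222
```

View pics/w5c.png

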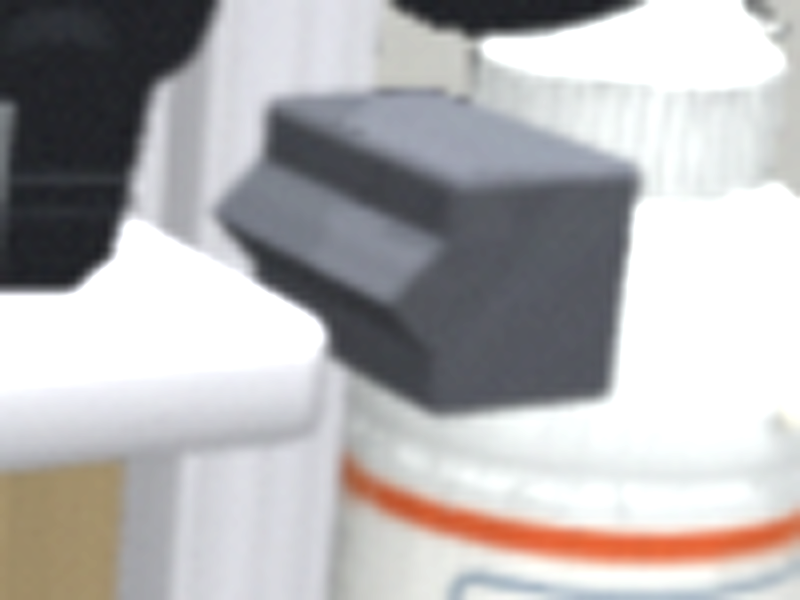

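```bash
python3 - <<'E'
from h import *
np.set_printoptions(precision=4,suppress=True)
W=robot.camera("wrist");g=cv2.cvtColor(W["color"],cv2.COLOR_RGB2GRAY)
ps=-.0685;n=np.array([np.cos(ps),np.sin(ps),0]);ey=np.array([-n[1],n[0],0]);L=np.array([.5158,-.0098,0])
for y in(-.095,-.085,-.07,.085):
    zs=np.arange(.166,.202,.0015);P=[proj(W,L+ey*y+np.array([0,0,z])) for z in zs]
    print(y,[(round(z*1e3,1),int(cv2.getRectSubPix(g,(1,1),tuple(map(float,p)))[0,0])) for z,p in zip(zs,P)])
q=[164+(800-395)/8,222+(600-303)/8];print([ (z,np.round(np.array(proj(W,L-ey*.108+np.array([0,0,z])))-q,1)) for z in(.187,.189,.191)])
E
```

```text
-0.095 [(np.float64(166.0), 153), (np.float64(167.5), 154), (np.float64(169.0), 153), (np.float64(170.5), 153), (np.float64(172.0), 153), (np.float64(173.5), 152), (np.float64(175.0), 137), (np.float64(176.5), 130), (np.float64(178.0), 144), (np.float64(179.5), 156), (np.float64(181.0), 164), (np.float64(182.5), 172), (np.float64(184.0), 189), (np.float64(185.5), 213), (np.float64(187.0), 246), (np.float64(188.5), 251), (np.float64(190.0), 223), (np.float64(191.5), 69), (np.float64(193.0), 41), (np.float64(194.5), 45), (np.float64(196.0), 81), (np.float64(197.5), 89), (np.float64(199.0), 90), (np.float64(200.5), 94), (np.float64(202.0), 90)]
-0.085 [(np.float64(166.0), 130), (np.float64(167.5), 130), (np.float64(169.0), 130), (np.float64(170.5), 130), (np.float64(172.0), 129), (np.float64(173.5), 131), (np.float64(175.0), 124), (np.float64(176.5), 129), (np.float64(178.0), 144), (np.float64(179.5), 155), (np.float64(181.0), 164), (np.float64(182.5), 172), (np.float64(184.0), 192), (np.float64(185.5), 232), (np.float64(187.0), 247), (np.float64(188.5), 252), (np.float64(190.0), 252), 
[... 894 characters left out ...]
float64(167.5), 83), (np.float64(169.0), 86), (np.float64(170.5), 82), (np.float64(172.0), 85), (np.float64(173.5), 83), (np.float64(175.0), 98), (np.float64(176.5), 128), (np.float64(178.0), 143), (np.float64(179.5), 155), (np.float64(181.0), 160), (np.float64(182.5), 164), (np.float64(184.0), 182), (np.float64(185.5), 219), (np.float64(187.0), 245), (np.float64(188.5), 248), (np.float64(190.0), 250), (np.float64(191.5), 249), (np.float64(193.0), 250), (np.float64(194.5), 249), (np.float64(196.0), 237), (np.float64(197.5), 234), (np.float64(199.0), 235), (np.float64(200.5), 166), (np.float64(202.0), 172)]
[(0.187, array([ 1.8, -1.3])), (0.189, array([1.5, 1.1])), (0.191, array([1.3, 3.5]))]
```

The lip top measures about z = 0.188 and the wedge tip about 0.188–0.190, seen by the same wrist camera, so they are level within about 2 mm. The crop shows the wedge tip at (395,303) and the lip's right corner at (315,365). Next is the fan button.

```bash
python3 go.py .42 -.03 .24 0 -.4
```

```text
now [ 0.4096 -0.0153  0.2384] F [-0.2018 -0.3035 -0.0025] q [-0.4112 -0.2938 -0.1571  2.5107  1.172   0.7509 -0.2512]
to [ 0.42 -0.03  0.24] rot [-1.768  51.3637 -0.4571] shift in tool now [-0.0107 -0.0092  0.0112] in tool after [-0.0153 -0.0095 -0.0016] |d| 0.01808616314838565
(array([-0.0442,  0.0535,  0.0776,  1.8653, -0.0044,  1.223 ,  1.2056]), np.float64(0.00022196502211812539), np.float64(0.0002202920752487028))
```

Call:
play_rows:
  increments:
    - {"rx":-0.25,"ry":7.3,"rz":0,"tx":0,"ty":-0.003,"tz":0,"grip":0}
    - {"rx":-0.25,"ry":7.3,"rz":0,"tx":0,"ty":-0.003,"tz":0,"grip":0}
    - {"rx":-0.25,"ry":7.3,"rz":0,"tx":0,"ty":-0.003,"tz":0,"grip":0}
    - {"rx":-0.25,"ry":7.3,"rz":0,"tx":0,"ty":-0.003,"tz":0,"grip":0}
    - {"rx":-0.25,"ry":7.3,"rz":0,"tx":0,"ty":-0.003,"tz":0,"grip":0}
    - {"rx":-0.25,"ry":7.3,"rz":0,"tx":0,"ty":-0.003,"tz":0,"grip":0}
    - {"rx":-0.25,"ry":7.3,"rz":0,"tx":0,"ty":-0.003,"tz":0,"grip":0}
    - {"rx":0,"ry":0,"rz":0,"tx":0,"ty":0,"tz":0,"grip":0}

```text
clock: 13.5
position: [0.3964, -0.0457, 0.2295]
eef_rot: [0.031, 0.217, 0.975, -0.02]
force: [-0.4, -1.0, -0.5]
grip_width: 0.0003
```

```bash
python3 go.py .43 -.204 .2 0 -.4
```

```text
now [ 0.3964 -0.0457  0.2295] F [-0.4139 -0.9555 -0.5448] q [-0.4089 -0.0353  0.4284  1.9807  0.0734  1.1416  1.1235]
to [ 0.43  -0.204  0.2  ] rot [-1.5793  3.9278 -2.1876] shift in tool now [-0.0952 -0.1282  0.0396] in tool after [-0.0926 -0.1327  0.0295] |d| 0.1644731528012458
(array([-0.0452,  0.2123,  0.5301,  1.8147, -0.1172,  1.1456,  1.6944]), np.float64(0.00011693955597690195), np.float64(8.174873010716059e-05))
```

Call:
play_rows:
  increments:
    - {"rx":-1.6,"ry":4,"rz":0,"tx":0,"ty":0,"tz":0,"grip":0}
    - {"rx":0,"ry":0,"rz":0,"tx":-0.0185,"ty":-0.0265,"tz":0.005,"grip":0}
    - {"rx":0,"ry":0,"rz":0,"tx":-0.0185,"ty":-0.0265,"tz":0.005,"grip":0}
    - {"rx":0,"ry":0,"rz":0,"tx":-0.0185,"ty":-0.0265,"tz":0.005,"grip":0}
    - {"rx":0,"ry":0,"rz":0,"tx":-0.0185,"ty":-0.0265,"tz":0.005,"grip":0}
    - {"rx":0,"ry":0,"rz":0,"tx":-0.0185,"ty":-0.0265,"tz":0.005,"grip":0}
    - {"rx":0,"ry":0,"rz":0,"tx":0,"ty":0,"tz":0,"grip":0}

```text
clock: 14.2
position: [0.4142, -0.2117, 0.1935]
eef_rot: [-0.006, 0.224, 0.975, 0.0]
force: [-0.6, 0.0, 0.9]
grip_width: 0.0
```

```bash
python3 go.py .448 -.204 .12 0 -.4; python3 - <<'E'
from h import *
np.set_printoptions(precision=4,suppress=True)
C={n:robot.camera(n) for n in("wrist","top","side")};O=[]
for n,c in C.items():
    r=robot.recognise("fan_button_top",n)
    print(n,[(np.round(a["position"],1),round(a["score"],2)) for a in r],[np.round(proj(c,[.448,-.204,z]),1) for z in(.055,.068)])
    if r and n!="top": O.append((c,r[0]["position"]))
if len(O)>1: print(tri(O))
# top-image of start: circle of button via side0/top0 at z options
save(C["wrist"],"wrist6")
E
```

```text
now [ 0.4142 -0.2117  0.1935] F [-0.5632  0.0485  0.9037] q [-0.1146  0.2178  0.6458  1.8416 -0.1402  1.1398  1.6999]
to [ 0.448 -0.204  0.12 ] rot [-0.1202 -0.6365 -2.9175] shift in tool now [-0.0279  0.0218  0.0731] in tool after [-0.0281  0.0202  0.0735] |d| 0.08121068663776475
(array([-0.0784,  0.3554,  0.5861,  1.8771, -0.2342,  0.9776,  1.7818]), np.float64(3.542650111406238e-05), np.float64(1.4739709764874428e-05))
wrist [(array([503.9, 298.7]), 0.71), (array([312.9, 248.8]), 0.67)] [array([308.1, 242.8]), array([309.4, 248.4])]
top [] [array([386.1, 242.4]), array([387.1, 239. ])]
side [(array([321.4, 332. ]), 0.69)] [array([317.3, 336.5]), array([317.7, 334.4])]
(array([ 0.4043, -0.2069,  0.2598]), [np.float64(0.04408169955961507), np.float64(0.044081699559615085)])
```

Call:
play_rows:
  increments:
    - {"rx":0,"ry":-0.6,"rz":0,"tx":-0.0095,"ty":0.007,"tz":0.02,"grip":0}
    - {"rx":0,"ry":0,"rz":0,"tx":-0.0095,"ty":0.007,"tz":0.02,"grip":0}
    - {"rx":0,"ry":0,"rz":0,"tx":-0.0095,"ty":0.007,"tz":0.02,"grip":0}
    - {"rx":0,"ry":0,"rz":0,"tx":0,"ty":0,"tz":0.008,"grip":0}
    - {"rx":0,"ry":0,"rz":0,"tx":0,"ty":0,"tz":0,"grip":0}

```text
clock: 15.0
position: [0.4549, -0.1918, 0.127]
eef_rot: [0.003, 0.213, 0.977, 0.003]
force: [-0.0, 0.3, 0.5]
grip_width: 0.0003
```

```bash
python3 go.py .448 -.204 .085 0 -.4;python3 - <<'E'
from h import *
c=robot.camera("wrist");save(c,"wrist7");s=robot.camera("side")
print([(np.round(a["position"],1),round(a["score"],2)) for a in robot.recognise("fan_button_top","wrist")],np.round(proj(c,[.448,-.204,.068])))
a=c["color"][::1,::1];b=cv2.resize(s["color"][290:370,270:350],(420,420),interpolation=cv2.INTER_CUBIC)
cv2.imwrite("pics/c7.png",cv2.resize(np.hstack([a,b]),(798,342))[:,:,::-1])
E
```

```text
now [ 0.4549 -0.1918  0.127 ] F [-0.0471  0.3029  0.5178] q [-0.1132  0.3482  0.6037  1.8699 -0.2437  0.9902  1.7385]
to [ 0.448 -0.204  0.085] rot [ 0.4569  0.2934 -1.6546] shift in tool now [ 0.0014 -0.0143  0.0419] in tool after [ 0.0016 -0.014   0.042 ] |d| 0.04429107252521175
(array([-0.0652,  0.4087,  0.5767,  1.9115, -0.28  ,  0.9013,  1.8204]), np.float64(2.2708801026406745e-05), np.float64(1.2603862494535628e-05))
[(array([258.9, 237.7]), 0.86)] [255. 241.]
```

View pics/c7.png

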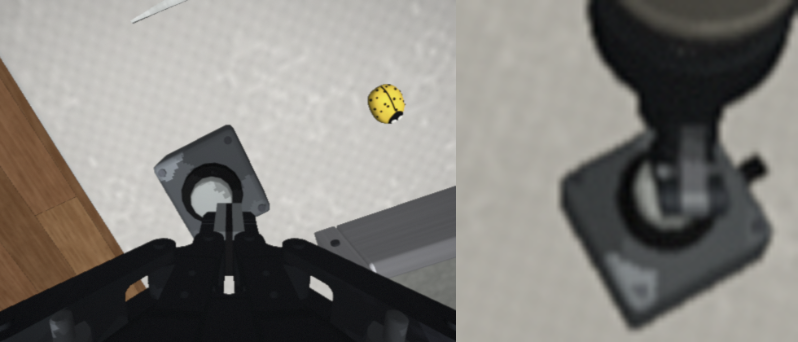

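The button appears at about wrist (259,238), just beyond the fingertips, as predicted. I'll shift over it and descend slowly.

Call:
play_rows:
  increments:
    - {"rx":0,"ry":0,"rz":0,"tx":0.001,"ty":-0.007,"tz":0.004,"grip":0}
    - {"rx":0,"ry":0,"rz":0,"tx":0,"ty":-0.005,"tz":0.008,"grip":0}
    - {"rx":0,"ry":0,"rz":0,"tx":0,"ty":0,"tz":0.006,"grip":0}
    - {"rx":0,"ry":0,"rz":0,"tx":0,"ty":0,"tz":0,"grip":0}

```text
clock: 15.55
position: [0.4498, -0.206, 0.1117]
eef_rot: [0.008, 0.215, 0.977, 0.003]
force: [-0.1, 0.7, -0.6]
grip_width: 0.0003
```

Call:
play_rows:
  increments:
    - {"rx":0,"ry":0,"rz":0,"tx":0,"ty":0,"tz":0.004,"grip":0}
    - {"rx":0,"ry":0,"rz":0,"tx":0,"ty":0,"tz":0.003,"grip":0}
    - {"rx":0,"ry":0,"rz":0,"tx":0,"ty":0,"tz":0,"grip":0}

```text
clock: 15.85
position: [0.4498, -0.2062, 0.1039]
eef_rot: [0.007, 0.215, 0.977, 0.003]
force: [0.7, -0.4, -0.5]
grip_width: 0.0002
```

Call:
play_rows:
  increments:
    - {"rx":0,"ry":0,"rz":0,"tx":0,"ty":0,"tz":0.004,"grip":0}
    - {"rx":0,"ry":0,"rz":0,"tx":0,"ty":0,"tz":0.004,"grip":0}
    - {"rx":0,"ry":0,"rz":0,"tx":0,"ty":0,"tz":0,"grip":0}

```text
clock: 16.15
position: [0.4502, -0.2058, 0.0952]
eef_rot: [0.007, 0.215, 0.977, 0.003]
force: [-0.6, -0.5, -0.6]
grip_width: 0.0002
```

Call:
play_rows:
  increments:
    - {"rx":0,"ry":0,"rz":0,"tx":0,"ty":0,"tz":0.003,"grip":0}
    - {"rx":0,"ry":0,"rz":0,"tx":0,"ty":0,"tz":0,"grip":0}

```text
clock: 16.35
position: [0.4506, -0.2059, 0.0921]
eef_rot: [0.008, 0.214, 0.977, 0.003]
force: [-0.8, 0.3, 1.5]
grip_width: 0.0001
```

Call:
play_rows:
  increments:
    - {"rx":0,"ry":0,"rz":0,"tx":0,"ty":0,"tz":0.003,"grip":0}
    - {"rx":0,"ry":0,"rz":0,"tx":0,"ty":0,"tz":0,"grip":0}

```text
clock: 16.55
position: [0.4507, -0.2059, 0.0894]
eef_rot: [0.008, 0.214, 0.977, 0.003]
force: [-0.9, 0.5, 3.6]
grip_width: 0.0004
```

Contact at about tip z = 0.068. I'll press through the 6 mm.

Call:
play_rows:
  increments:
    - {"rx":0,"ry":0,"rz":0,"tx":0,"ty":0,"tz":0.003,"grip":0}
    - {"rx":0,"ry":0,"rz":0,"tx":0,"ty":0,"tz":0,"grip":0}

```text
clock: 16.75
position: [0.4508, -0.206, 0.0868]
eef_rot: [0.008, 0.214, 0.977, 0.003]
force: [-1.3, 1.2, 4.1]
grip_width: 0.0001
```

Call:
play_rows:
  increments:
    - {"rx":0,"ry":0,"rz":0,"tx":0,"ty":0,"tz":0.002,"grip":0}
    - {"rx":0,"ry":0,"rz":0,"tx":0,"ty":0,"tz":0,"grip":0}

```text
clock: 16.95
position: [0.4508, -0.2061, 0.0864]
eef_rot: [0.008, 0.214, 0.977, 0.004]
force: [-1.0, -1.1, 4.7]
grip_width: -0.0002
```

Call:
play_rows:
  increments:
    - {"rx":0,"ry":0,"rz":0,"tx":0,"ty":0,"tz":0.004,"grip":0}
    - {"rx":0,"ry":0,"rz":0,"tx":0,"ty":0,"tz":0.004,"grip":0}

```text
clock: 17.15
position: [0.451, -0.2063, 0.0854]
eef_rot: [0.008, 0.215, 0.977, 0.007]
force: [-12.5, 6.0, 41.9]
grip_width: -0.0003
```

The hard stop is reached with a firm reaction force. Releasing now.

Call:
play_rows:
  increments:
    - {"rx":0,"ry":0,"rz":0,"tx":0,"ty":0,"tz":-0.004,"grip":0}
    - {"rx":0,"ry":0,"rz":0,"tx":0,"ty":0,"tz":-0.008,"grip":0}
    - {"rx":0,"ry":0,"rz":0,"tx":0.003,"ty":-0.003,"tz":-0.02,"grip":0}
    - {"rx":0,"ry":0,"rz":0,"tx":0.015,"ty":-0.015,"tz":-0.03,"grip":0}
    - {"rx":0,"ry":0,"rz":0,"tx":0.025,"ty":-0.02,"tz":-0.03,"grip":0}
    - {"rx":0,"ry":0,"rz":0,"tx":0.03,"ty":-0.025,"tz":-0.02,"grip":0}
    - {"rx":0,"ry":0,"rz":0,"tx":0.03,"ty":-0.025,"tz":-0.01,"grip":0}
    - {"rx":0,"ry":0,"rz":0,"tx":0.03,"ty":-0.025,"tz":0,"grip":0}
    - {"rx":0,"ry":0,"rz":0,"tx":0,"ty":0,"tz":0,"grip":0}
    - {"rx":0,"ry":0,"rz":0,"tx":0,"ty":0,"tz":0,"grip":0}

```text
clock: 18.15
position: [0.2773, -0.257, 0.2092]
eef_rot: [0.011, 0.214, 0.977, 0.006]
force: [1.1, -0.5, -0.6]
grip_width: -0.0001
```

```bash
python3 - <<'E'
from h import *
np.set_printoptions(precision=4,suppress=True)
C={n:robot.camera(n) for n in("side","top")};s=robot.state();print(s["position"],s["force"],s["joint_vel"])
for l in["marker_point","lip_top","fan_button_top","stone_chick_blue","paint_mug"]:
    r={n:robot.recognise(l,n) for n in C}
    print(l,{n:(np.round(x[0]["position"],1),round(x[0]["score"],2)) for n,x in r.items() if x})
    if all(r.values()): print("   ",*tri([(C[n],r[n][0]["position"]) for n in C]))
for n in C: save(C[n],n+"8")
a=cv2.resize(C["side"]["color"][165:270,270:375],(450,450),interpolation=cv2.INTER_CUBIC);b=cv2.resize(C["side"]["color"][290:370,270:350],(340,340),interpolation=cv2.INTER_CUBIC)
b=cv2.copyMakeBorder(b,0,110,0,0,0)
cv2.imwrite("pics/c8.png",np.hstack([a,b])[:,:,::-1])
E
```

```text
[ 0.2775 -0.2569  0.2089] [-0.3701 -0.3757  0.2532] [-0.0093  0.0201 -0.0143 -0.0117 -0.0088 -0.0033  0.0012]
marker_point {'side': (array([339.1, 261.4]), 0.78)}
lip_top {'side': (array([323.3, 190.9]), 0.87), 'top': (array([284.3, 143.2]), 0.87)}
    [0.574  0.0095 0.2142] [np.float64(0.020190201536524375), np.float64(0.020190201536524524)]
fan_button_top {'side': (array([320.4, 332.1]), 0.49)}
stone_chick_blue {'side': (array([266.4, 241.8]), 0.7), 'top': (array([148.3, 283.8]), 0.44)}
    [ 0.6029  0.3815 -0.4736] [np.float64(0.08504827735281446), np.float64(0.08504827735281437)]
paint_mug {'side': (array([245.6, 183.7]), 0.7), 'top': (array([208.3, 235.6]), 0.66)}
    [0.4751 0.1913 0.0469] [np.float64(0.0011680593165698304), np.float64(0.0011680593165697565)]
```

```bash
python3 - <<'E'
import cv2,numpy as np
from h import robot
i=lambda n:cv2.imread(f"pics/{n}.png").astype(int)
a,b,o=i("side4"),i("side8"),i("side0")
d=lambda p,q,r:abs(p-q)[r].mean().round(2)
print("lip vs after lift",d(a,b,np.s_[180:270,300:345])," (vs start",d(o,b,np.s_[180:270,300:345]),")")
print("button box vs start",d(o,b,np.s_[315:365,295:345]),"marker vs start",d(o,b,np.s_[250:270,333:352]))
print("yellow",d(o,b,np.s_[265:285,270:295]),"blue",d(o,b,np.s_[230:250,255:275]),"mug",d(o,b,np.s_[158:205,225:265]),"red",d(o,b,np.s_[145:190,165:190]))
robot.finish_job();print("done",robot.state()["clock"])
E
```

```text
lip vs after lift 1.3  (vs start 46.03 )
button box vs start 3.46 marker vs start 3.64
yellow 3.73 blue 3.68 mug 3.1 red 3.35
the job is handed in; nothing more can be done
the job is handed in; nothing more can be done
```

The window is up at the marker, the fan button has been pressed fully down and let up again, and the job is handed in at about 18 s of the 56 s allowed. `finish_job` reports no verdict.

- **Window:** I pushed it up from below the lip with closed fingers, with wrist forces of about 5 N or less. After backing away, one wrist-camera picture put the top of the lip at about z = 0.188 and the marker's point at about 0.188–0.190, inside the 7 mm tolerance.
- **Button:** the hard stop came about 6 to 7 mm after first contact. My last push on the stop went harder than planned, to about 42 N at the wrist. The limits are 120 N for the wrist and 40 N for the arm or gripper body. Only the fingertips should have been touching, but I did not check that separately.
- **Final checks:** in the side camera the lip looks the same as right after the lift. The switch box, marker, mug, red bottle and the two stones in front of the cupboard match the start pictures. I did not compare the two stones inside the cupboard at the end.
- **Checks that failed or disagreed:**
  - The last top-camera detections were no help: it missed the button and the marker, and placed the blue stone and the lip wrongly.
  - The last close-up could not be viewed because the picture limit was reached, so the button being up again rests on the picture comparison alone.

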